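Open the safety cap of a hardener tank and prime its pump

TASK

The hardener tank has to breathe before its pump is primed: push its red safety cap firmly down along the leaning filler neck, and while it is pressed turn it anticlockwise until it comes free, then lift it off and set it down, without dropping it, rim down in the steel drip tray. Then press the pump's green button fully down, keep it down for at least two seconds and let it go. Press the button only once the cap is off, and do not shift or tip the jar, the cup or the bottle that stand nearby.

Things in the scene. Friction and masses are not known exactly. Their poses are not given: they have to be found in the camera images.
- cap_center (a point): Centre, half-way up, of the loose red round safety cap: 60 mm across, 32 mm high, 70 g, a white arrow on its top. z is its axis, rim to top; rim 16 mm below this point, top 16 mm above. At the start it is locked on the neck, axes parallel to neck_mouth, centre at the neck's mouth (within 2 mm). Any two opposite points of its side can be gripped. Clear of the neck once raised 25 mm.
- neck_mouth (a point): Centre of the mouth of the tank's white filler neck, 49 mm across, under the cap; about 0.16 m above the table; fixed. z points out along the neck, which leans 26 degrees (0.45 rad) from vertical to the tank's front; y is level. The neck is free for 40 mm below this point. A bayonet in it holds the cap, see spring_plate.
- spring_plate (a joint): Spring plate in the neck, m pressed in along the neck: 0 cap locked, 0.0075 cap fully pressed. Force on the cap 6 N at 0, 11 N at 0.005, 13.5 N at 0.0075. Over 0.005 the cap turns anticlockwise (seen on its top) to a stop about 70 degrees (1.22 rad) from locked; at 64 to 74 degrees it comes straight off along the neck. Less pressed or less turned, it stays caught.
- tank: White plastic tank with two black straps, 150 x 170 x 103 mm plus the leaning neck; fixed. Origin at the centre of its underside on the table; -x is its front, towards which the neck leans; z up.
- tray_floor (a point): Centre of the inner floor of the flat open steel drip tray, 150 x 140 mm outside (x, y), 14 mm high, walls and floor 3 mm thick, fixed on the table. This point is on the floor's upper face, 3 mm above the table. z up.
- prime_button_top (a point): Centre of the top of the green round push button, 30 mm across, 75 mm above the table and 10 mm above its black round housing (46 mm), on the fixed grey pump box (85 x 110 mm in x, y, top 53 mm high). The axes are the box's; the box's middle lies 5 mm to +x and 15 mm to +y of the button. A black motor stub and brass pipes stand out on the +x side.
- prime_button (a joint): Travel of the green button in m: 0 released, 0.006 fully down. It is sprung and comes back up when let go; fully down takes about 5 N, straight down.
- glass_jar: Bystander: loose glass jar, 54 mm across, 77 mm high; origin at the centre of its underside.
- mix_cup: Bystander: loose clear plastic mixing cup, 66 mm across, 62 mm high; origin at the centre of its underside.
- resin_bottle: Bystander: loose cream bottle with a blue cap, next to the jar and the cup, 66 mm across, 170 mm high; origin at the centre of its underside.

How it is judged:
By the outcome, as a careful person would: the job done as asked, in the order asked, and still so for the second after the job is handed in, with the robot touching nothing.
It also fails if it takes over 58 s, if anything falls off the work surface, if the arm or the gripper's body presses on something with over 40 N, if the wrist force passes 120 N, or if a joint passes its speed limit or range.

ROBOT

A 6-joint arm with a two-finger parallel gripper is mounted at the origin on a cart in front of the work surface, level with it; the furniture and walls round the work are solid. World frame = base frame: x ahead of the robot, y to its left, z up, the work surface at z = 0. Lengths are in m, angles in degrees, forces in N, time in s.
With the tool pointing down it reaches from about 0.35 to 0.875 m from the base axis. Payload 15.5 kg.
Tool frame: the origin (TCP) lies between the finger pads; the fingertips stand 17 mm ahead of it and the grasp point (between the pads) lies 2 mm behind it; x points along the fingers, y is the direction in which the jaws open and shut, and the axes are right-handed (so a half turn about x gives the same grasp; the last joint's range is limited). The gripper opens to 85 mm and grips with 20 to 120 N. Pads are 22 mm wide; open, the fingers measure 114 mm over their backs; the gripper's body (76 mm by 85 mm) begins 54 mm behind the grasp point. The pads swing forward as they close: fully open they stand 13 mm farther back than shut.
Start: joints at [70.789, 28.281, 77.091, -0, 74.628, -5.472], TCP at [0.148, 0.607, 0.248] pointing down, gripper open.
Joint ranges: [-166.48, 166.48], [-47.26, 123.95], [12.59, 153.08], [-70.14, 250.14], [6.76, 159.57], [-176.63, 176.63]. Speed limits (degrees/s): [108.29, 108.29, 147.25, 172.46, 172.46, 172.46].

INTERFACE

Orientations are given as a 3x3 rotation matrix whose columns are the frame's x, y, z axes.
In Python, from plant import ctrl gives the robot as it stands.
- The arm moves only by the tool arm_command, never from a script. Its argument "increments" is a list of rows, each a list of 2 entries, a list of its own where there are three numbers: the shift along the tool's x, y, z in m, then the turn about the tool's x in degrees. In form: [[[x, y, z], twist], ...]. A call has 1 to 12 rows; each row is the pose to reach, as a shift and turn from the pose commanded when the call began, along the tool's axes at that moment; what a row does not reach only later rows make up. A row lasts 1/12 s, in which the tool goes at most 41.7 mm and 7.16 degrees, less where a joint would pass 70% of its speed; a pose out of reach is approached as far as the arm can. A call with a gripper value outside its range is refused whole. "grip" is the opening, from 0 (shut) to 1 (fully open), set as the call begins (left out, the last holds). The fingers move at their own pace and stop on an object; "force" is the grip in N (left out, the last holds). Time passes only in rows, so rows that repeat a pose let the fingers close. It gives the time, the measured TCP pose, the force and the opening at its end, in the units of the state.
- ctrl.sense(): the state, without advancing time (a new reading comes with each control period).
- ctrl.capture(name): name is "scene" or "side" or "wrist"; returns a dict with "color" (420x560x3 uint8, red, green, blue), "intrinsics" (3x3 intrinsics, pixels), "R" (3x3) and "t" (3): a world point X has camera coordinates R X + t; the wrist camera has in their place "T_tool_cam" (4x4, takes a point from camera to tool coordinates, whose origin is the TCP and whose axes are the tool frame's). Camera axes: x right, y down, z forward; pixel columns grow to the right and rows downward; lengths in m; the calibration is good to about 2 mm. A picture is of the moment at which its call begins: read the wrist's pose just before it. There is no depth.
- ctrl.sign_off(): hands the job in, once; it reports no verdict.
Trained networks look in a picture, given as the dict that the camera call returned (one of the last four; its "shot" number tells which), for a name from the list of things; names that differ only in an ending like _2 or _b are one class to them, and where a whole thing is asked for, a point or a joint stands for the part that bears it (a point fixed in the world has none). Each returns a list of dicts, best first, with "score" (0 to 1); they miss things now and then, are a little off and sometimes report something else, mostly with a low value. They report only what shows in the picture. A call takes as long as a camera call.
- ctrl.silhouettes(label, picture): "region" (420x560 bool, what is visible of it) and "bbox" ([left, top, width, height] in pixels, round what is visible of it).
The state is a dict: "time": time; "joints": joint angles; "joint_velocities": joint speeds; "tau": joint torques, N m; "eef_pos": TCP position; "tool_rot": TCP orientation; "ft_force": force on the tool from outside, world axes, zero at the start; "moment": the same for the moment, N m; "finger_gap": finger opening in m.
Only numpy, scipy, OpenCV 4.12 (cv2) and the standard library are available. Lean on these libraries where they do the work, as an engineer would, in place of code of your own. Each camera call takes 0.05 s, during which the arm holds its last target.

## Working session

There is one attempt and no reset: what is moved stays moved. The work goes in short steps, Python scripts to look and compute and a tool call to move; the robot and the scene stay as the last step left them, time stands still between calls to the robot, and variables do not carry over. Pictures are saved under pics/ and viewed, and the job is handed in when it is done.

Besides the shell and the picture viewer there is one more tool, called after "Request:" in YAML: its name, and indented under it one key for each argument. arm_command: Moves the arm, as the interface text tells. Its arguments: {"type":"object","properties":{"increments":{"type":"array"},"grip":{"type":"number"},"force":{"type":"number"}},"required":["increments"]}

```bash
mkdir -p pics && ls
python3 - <<'E'
from plant import ctrl
import cv2,numpy as np
s=ctrl.sense(); print({k:np.round(v,3).tolist() for k,v in s.items()})
for n in ["scene","side","wrist"]:
    c=ctrl.capture(n); cv2.imwrite(f"pics/{n}0.png",c["color"][:,:,::-1])
    print(n,{k:np.round(v,4).tolist() for k,v in c.items() if k!="color"})
E
```

```text
pics
{'time': 0.0, 'joints': [70.79, 28.314, 77.129, -0.0, 74.629, -5.472], 'joint_velocities': [-0.025, 0.009, -0.025, 0.03, -0.037, -0.009], 'tau': [0.0, -88.217, -38.386, -0.0, 0.01, 0.0], 'eef_pos': [0.148, 0.607, 0.248], 'tool_rot': [[-0.0, 0.237, 0.971], [-0.001, 0.971, -0.237], [-1.0, -0.001, -0.0]], 'ft_force': [0.054, -0.076, -0.157], 'moment': [0.008, 0.027, 0.003], 'finger_gap': 0.085}
scene {'intrinsics': [[420.7017, 0.0, 281.25], [0.0, 420.7017, 205.8569], [0.0, 0.0, 1.0]], 'R': [[0.5511, -0.8344, -0.0082], [-0.6362, -0.4139, -0.6511], [0.5399, 0.3641, -0.7589]], 't': [-0.0394, 0.5267, 0.6248], 'shot': 1}
side {'intrinsics': [[449.6848, 0.0, 274.4075], [0.0, 449.6848, 212.82], [0.0, 0.0, 1.0]], 'R': [[0.9887, -0.1493, -0.0135], [-0.0906, -0.5234, -0.8473], [0.1194, 0.8389, -0.531]], 't': [-0.4738, 0.2919, 0.6131], 'shot': 2}
wrist {'intrinsics': [[337.5083, 0.0, 280.3914], [0.0, 337.5083, 209.585], [0.0, 0.0, 1.0]], 'T_tool_cam': [[-0.0001, -0.3199, 0.9474, -0.1254], [1.0, -0.0014, -0.0003, -0.0003], [0.0014, 0.9474, 0.3199, -0.0824], [0.0, 0.0, 0.0, 1.0]], 'shot': 3}
```

View pics/scene0.png

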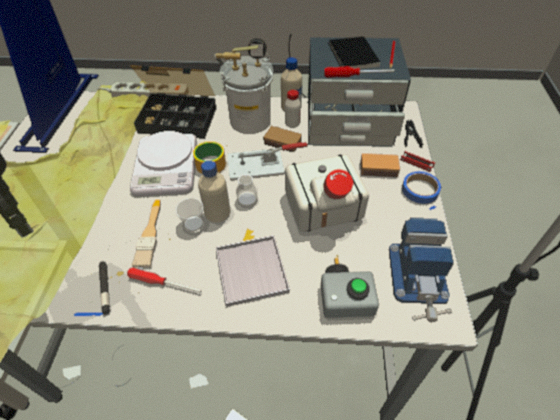

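View pics/side0.png

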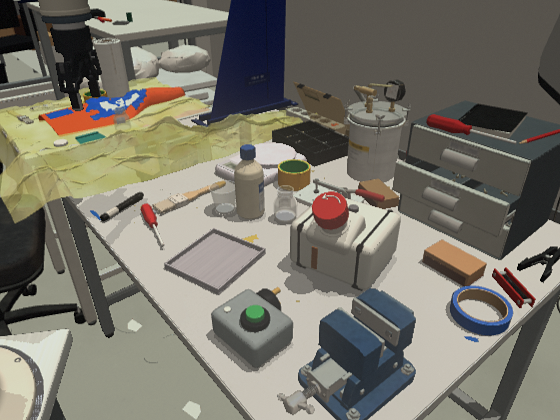

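View pics/wrist0.png

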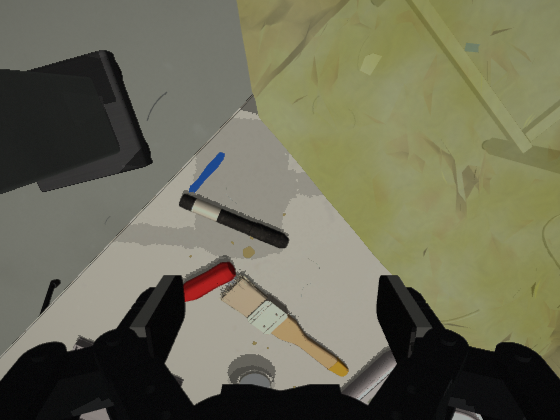

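```bash
cat > h.py <<'E'
from plant import ctrl
import cv2,numpy as np
def cam(c):
    """returns K,R,t with X_cam=R X+t"""
    if 'R' in c: return np.array(c['intrinsics']),np.array(c['R']),np.array(c['t'])
    s=c['state']; T=np.eye(4);T[:3,:3]=s['tool_rot'];T[:3,3]=s['eef_pos']
    W=np.linalg.inv(T@np.array(c['T_tool_cam'])); return np.array(c['intrinsics']),W[:3,:3],W[:3,3]
def shot(n):
    s=ctrl.sense(); c=ctrl.capture(n); c['state']=s; return c
def proj(c,X):
    K,R,t=cam(c); p=(R@np.atleast_2d(X).T).T+t; p=p@K.T; return p[:,:2]/p[:,2:]
def onplane(c,uv,z):
    K,R,t=cam(c); d=R.T@np.linalg.inv(K)@np.array([uv[0],uv[1],1.]); o=-R.T@t
    return o+d*(z-o[2])/d[2]
def tri(cs,uvs):
    A=np.zeros((3,3));b=np.zeros(3)
    for c,uv in zip(cs,uvs):
        K,R,t=cam(c); d=R.T@np.linalg.inv(K)@np.array([uv[0],uv[1],1.]);d/=np.linalg.norm(d); o=-R.T@t
        M=np.eye(3)-np.outer(d,d);A+=M;b+=M@o
    return np.linalg.solve(A,b)
E
python3 - <<'E'
from h import *
import pickle
out={}
cs={n:shot(n) for n in ["scene","side"]}
for n,c in cs.items():
    im=c['color'][:,:,::-1].copy()
    for l in ["cap_center","tank","tray_floor","prime_button_top","prime_button","glass_jar","mix_cup","resin_bottle","neck_mouth"]:
        try: r=ctrl.silhouettes(l,c)
        except Exception as e: print(l,e); continue
        if r:
            m=np.array(r[0]['region']); ys,xs=np.nonzero(m)
            print(n,l,[round(float(q['score']),2) for q in r],r[0]['bbox'],xs.mean().round(1),ys.mean().round(1))
            out[n,l]=m
            cc,_=cv2.findContours(m.astype(np.uint8),0,1); cv2.drawContours(im,cc,-1,(255,0,255),1)
        else: print(n,l,'none')
    cv2.imwrite(f'pics/{n}_sil.png',im)
pickle.dump((cs,out),open('first.pkl','wb'))
E
```

```text
scene cap_center [0.71] [321.9, 169.2, 33.6, 29.2] 337.9 183.6
scene tank [0.94, 0.68] [282.8, 152.9, 85.8, 77.2] 323.4 193.2
scene tray_floor [0.86] [215.1, 235.2, 74.2, 70.5] 251.3 269.9
scene prime_button_top [0.69] [350.8, 278.9, 15.2, 12.6] 358.7 285.6
scene prime_button [0.46] [351.6, 281.7, 13.4, 10.1] 358.4 285.6
scene glass_jar [0.57] [237.3, 174.3, 24.3, 28.8] 246.4 190.7
scene mix_cup [0.61, 0.55] [353.3, 280.6, 13.2, 9.2] 358.1 285.5
scene resin_bottle [0.8, 0.22] [197.6, 160.2, 35.1, 63.3] 213.8 192.7
scene neck_mouth none
side cap_center [0.65] [312.9, 190.1, 37.4, 41.1] 329.8 209.9
side tank [0.62, 0.53] [290.5, 197.9, 110.8, 87.6] 346.6 243.6
side tray_floor [0.95] [166.9, 228.0, 98.4, 69.0] 214.9 259.8
side prime_button_top [0.67] [248.5, 305.9, 15.5, 17.1] 254.9 313.3
side prime_button [0.64] [244.9, 303.8, 20.5, 17.9] 254.8 312.8
side glass_jar [0.66, 0.63] [312.0, 192.7, 40.9, 34.7] 330.0 209.7
side mix_cup [0.91] [209.4, 179.9, 25.4, 33.9] 223.1 195.4
side resin_bottle [0.82] [235.1, 146.4, 31.8, 72.4] 249.2 184.7
side neck_mouth [0.71] [320.7, 221.7, 30.2, 12.7] 336.5 229.9
```

```bash
cat > fit.py <<'E'
from h import *
from scipy.optimize import minimize, least_squares
def cyl(p,tilt=np.radians(25.8),r=.030,h=.016):
    x,y,z,yaw=p[:4]; d=np.array([np.cos(yaw),np.sin(yaw),0]) # lean direction
    a=np.sin(tilt)*d+np.cos(tilt)*np.array([0,0,1]); yv=np.cross([0,0,1],d); xv=np.cross(yv,a)
    th=np.linspace(0,2*np.pi,72,endpoint=False)[:,None]
    ring=r*(np.cos(th)*xv+np.sin(th)*yv); c=np.array([x,y,z])
    return np.vstack([c+ring+h*a,c+ring-h*a])
def colmask(c,kind,box=None):
    hsv=cv2.cvtColor(np.ascontiguousarray(c['color']),cv2.COLOR_RGB2HSV); H,S,V=[hsv[...,i].astype(int) for i in range(3)]
    m=((H<8)|(H>172))&(S>140)&(V>70) if kind=='red' else (H>45)&(H<80)&(S>120)&(V>60)
    if box is not None:
        b=np.zeros_like(m); b[box[1]:box[3],box[0]:box[2]]=1; m&=b.astype(bool)
    n,l,st,ce=cv2.connectedComponentsWithStats(m.astype(np.uint8))
    k=1+np.argmax(st[1:,4]); m=(l==k).astype(np.uint8)
    cc,_=cv2.findContours(m,0,1); cc=max(cc,key=cv2.contourArea); h=cv2.convexHull(cc)
    mm=np.zeros_like(m); cv2.fillPoly(mm,[h],1); return mm
def hullpoly(pts):
    return cv2.convexHull(pts.astype(np.float32))[:,0]
def resid(poly,contour):
    return [cv2.pointPolygonTest(poly.reshape(-1,1,2).astype(np.float32),(float(u),float(v)),True) for u,v in contour]
def edge(mm):
    cc,_=cv2.findContours(mm,0,1); h=max(cc,key=cv2.contourArea)[:,0].astype(float)
    ce=h.mean(0); d=h-ce; return h+0.5*d/np.linalg.norm(d,axis=1)[:,None]
E
python3 - <<'E'
from fit import *
import pickle
cs,out=pickle.load(open('first.pkl','rb'))
boxes={'scene':(315,160,365,205),'side':(305,185,355,238)}
M={n:colmask(cs[n],'red',boxes[n]) for n in cs}
E_={n:edge(M[n]) for n in cs}
cen=[np.argwhere(M[n]).mean(0)[::-1] for n in cs]
print(cen); X0=tri([cs[n] for n in cs],cen); print('tri',X0)
best=None
for yaw in np.radians([-180,-120,-60,0,60,120]):
    f=lambda p: np.concatenate([resid(hullpoly(proj(cs[n],cyl(p))),E_[n]) for n in cs])
    r=least_squares(f,[*X0,yaw],x_scale=[.01,.01,.01,.3],diff_step=1e-3)
    print(np.degrees(yaw),np.round(r.x[:3],4),np.degrees(r.x[3]).round(1),r.cost.round(2))
# button
bc=[]
for n,b in {'scene':(340,270,380,305),'side':(235,295,275,330)}.items():
    m=colmask(cs[n],'green',b); bc.append(np.argwhere(m).mean(0)[::-1]); print(n,bc[-1],m.sum(), onplane(cs[n],bc[-1],.073))
print('button tri',tri([cs[n] for n in cs],bc))
# tray corners
for n in cs:
    m=out[n,'tray_floor'].astype(np.uint8); cc,_=cv2.findContours(m,0,1); c=max(cc,key=cv2.contourArea)
    q=cv2.minAreaRect(c); hull=cv2.convexHull(c); ap=cv2.approxPolyDP(hull,6,True)[:,0]
    print(n,'tray',ap.tolist(),[np.round(onplane(cs[n],u,.014)[:2],3).tolist() for u in ap], onplane(cs[n],np.argwhere(m).mean(0)[::-1],.006))
for l in ['mix_cup','resin_bottle','glass_jar']:
    for n in cs:
        m=out[n,l]; ys,xs=np.nonzero(m); print(l,n,np.round(onplane(cs[n],[xs.mean(),ys.mean()],{'mix_cup':.03,'resin_bottle':.085,'glass_jar':.038}[l]),3))
E
```

```text
[array([338.38187702, 183.11165049]), array([329.89169675, 206.21299639])]
tri [0.60692583 0.20464545 0.16435121]
-180.0 [0.6062 0.2049 0.1657] -245.9 234.52
-119.99999999999999 [0.6062 0.2049 0.1657] -246.0 234.53
-59.99999999999999 [0.6076 0.2051 0.1654] 20.5 332.26
0.0 [0.6076 0.2051 0.1654] 20.5 332.26
59.99999999999999 [0.6062 0.2049 0.1657] 114.2 234.52
119.99999999999999 [0.6062 0.2049 0.1657] 114.2 234.52
scene [358.45061728 285.28395062] 162 [0.45809982 0.06942194 0.073     ]
side [254.54494382 311.40449438] 178 [0.46022515 0.07125876 0.073     ]
button tri [0.45928265 0.07001922 0.0731013 ]
scene tray [[273, 235], [289, 290], [228, 305], [216, 247]] [[0.504, 0.309], [0.401, 0.198], [0.302, 0.285], [0.403, 0.4]] [0.4014344  0.29848048 0.006     ]
side tray [[213, 228], [265, 251], [220, 294], [165, 267]] [[0.403, 0.401], [0.505, 0.299], [0.408, 0.185], [0.306, 0.28]] [0.4027081  0.29722354 0.006     ]
mix_cup scene [0.483 0.076 0.03 ]
mix_cup side [0.433 0.514 0.03 ]
resin_bottle scene [0.487 0.465 0.085]
resin_bottle side [0.492 0.456 0.085]
glass_jar scene [0.568 0.433 0.038]
glass_jar side [0.665 0.395 0.038]
```

View pics/side_sil.png

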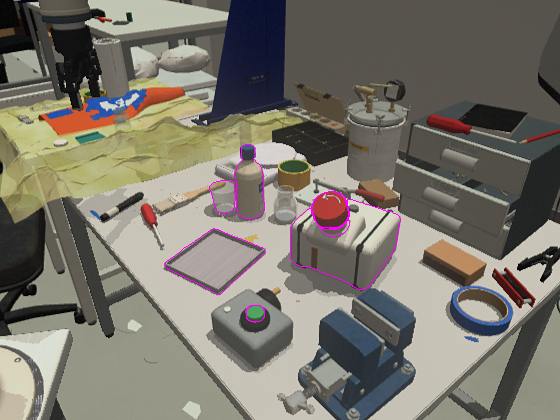

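Run:
```python
import cv2,numpy as np
a=cv2.imread('pics/scene0.png')[145:245,270:380];b=cv2.imread('pics/side0.png')[180:290,280:410]
a=cv2.resize(a,(400,364),interpolation=2);b=cv2.resize(b,(400,338),interpolation=2)
o=np.zeros((364,800,3),np.uint8);o[:,:400]=a;o[:338,400:]=b;cv2.imwrite('pics/crop0.png',o)
```

```text
(no output)
```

View pics/crop0.png

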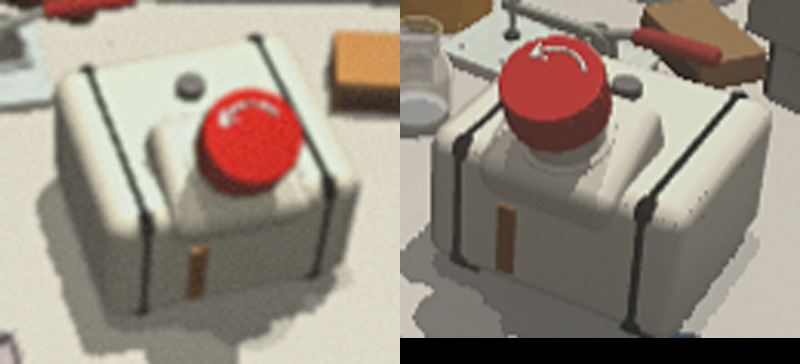

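Run:
```python
from fit import *
import pickle
cs,out=pickle.load(open('first.pkl','rb'))
P={'scene':[(308.5,230),(357,220.6)],'side':[(299.5,265),(354.7,285.6)]}
for n in P:
    a,b=[onplane(cs[n],u,.005) for u in P[n]]; d=b-a; print(n,a,b,np.linalg.norm(d), 'tank -y dir angle',np.degrees(np.arctan2(d[1],d[0])))
# cap with looser red mask
def mask(c,box):
    hsv=cv2.cvtColor(np.ascontiguousarray(c['color']),cv2.COLOR_RGB2HSV).astype(int); H,S,V=hsv[...,0],hsv[...,1],hsv[...,2]
    m=((H<10)|(H>168))&(S>90)&(V>40); b=np.zeros_like(m); b[box[1]:box[3],box[0]:box[2]]=1; m&=b
    n,l,st,ce=cv2.connectedComponentsWithStats(m.astype(np.uint8)); k=1+np.argmax(st[1:,4]); m=(l==k).astype(np.uint8)
    cc,_=cv2.findContours(m,0,1); h=cv2.convexHull(max(cc,key=cv2.contourArea)); mm=np.zeros_like(m); cv2.fillPoly(mm,[h],1); return mm
boxes={'scene':(315,160,365,205),'side':(305,180,355,238)}
E_={n:edge(mask(cs[n],boxes[n])) for n in cs}
for n in E_: print(n,E_[n].min(0),E_[n].max(0))
f=lambda p: np.concatenate([resid(hullpoly(proj(cs[n],cyl(p))),E_[n]) for n in cs])
for yaw in np.radians([-150,-100,160]):
    r=least_squares(f,[.607,.205,.165,yaw],x_scale=[.01,.01,.01,.3],diff_step=1e-3)
    print(np.round(r.x[:3],4),np.degrees(r.x[3]).round(1),r.cost.round(2),len(r.fun))
    f2=f
for yaw in range(-180,-60,15):
    g=lambda p:f([*p,np.radians(yaw)]); r=least_squares(g,[.607,.205,.165],x_scale=.01,diff_step=1e-3); print(yaw,np.round(r.x,4),r.cost.round(2))
```

```text
scene [0.56869192 0.24923167 0.005     ] [0.65881742 0.16418465 0.005     ] 0.12391772434487924 tank -y dir angle -43.339382817859416
side [0.5679258  0.25375705 0.005     ] [0.65725556 0.17693588 0.005     ] 0.11781891960282563 tank -y dir angle -40.69463634470205
scene [323.50016516 168.50000665] [353.49985903 198.4999936 ]
side [311.50001123 190.50052907] [348.49998844 229.4999883 ]
[0.6095 0.2068 0.157 ] -135.0 21.54 188
[0.6095 0.2068 0.157 ] -135.0 21.54 188
[0.6095 0.2068 0.157 ] 224.9 21.54 188
-180 [0.609  0.206  0.1579] 96.47
-165 [0.6091 0.2063 0.1576] 53.05
-150 [0.6093 0.2066 0.1572] 29.03
-135 [0.6095 0.2068 0.157 ] 21.54
-120 [0.6096 0.2068 0.1569] 28.77
-105 [0.6095 0.2067 0.157 ] 46.25
-90 [0.6095 0.2066 0.1571] 65.56
-75 [0.6095 0.2065 0.1573] 79.93
```

Request:
arm_command:
  increments:
    - [[-0.004, -0.019, 0.036], -4]
    - [[-0.008, -0.038, 0.072], -8]
    - [[-0.012, -0.056, 0.109], -12]
    - [[-0.016, -0.074, 0.145], -16]
    - [[-0.02, -0.093, 0.181], -20]
    - [[-0.02, -0.112, 0.217], -24]
    - [[-0.02, -0.13, 0.253], -28]
    - [[-0.02, -0.149, 0.29], -32]
    - [[-0.02, -0.167, 0.326], -36]
    - [[-0.02, -0.186, 0.362], -40]
    - [[-0.02, -0.205, 0.398], -44]
    - [[-0.02, -0.223, 0.434], -48]
  grip: 1

```text
time: 2.15
eef_pos: [0.5183, 0.2857, 0.2685]
tool_rot: [[0.0, -0.566, 0.825], [0.0, 0.825, 0.566], [-1.0, -0.0, 0.0]]
ft_force: [0.6, 2.1, 0.1]
finger_gap: 0.0855
```

Request:
arm_command:
  increments:
    - [[0.004, -0.033, 0.009], -4]
    - [[0.01, -0.067, 0.018], -8]
    - [[0.018, -0.1, 0.026], -12]
    - [[0.018, -0.117, 0.03], -13]
    - [[0.018, -0.117, 0.03], -13]
    - [[0.018, -0.117, 0.03], -13]

```text
time: 2.65
eef_pos: [0.6081, 0.2069, 0.2499]
tool_rot: [[-0.0, -0.733, 0.68], [-0.0, 0.68, 0.733], [-1.0, 0.0, -0.0]]
ft_force: [-0.0, 1.0, 0.3]
finger_gap: 0.0853
```

Run:
```python
from fit import *
import pickle
cs={n:shot(n) for n in ["wrist","scene","side"]}
pickle.dump(cs,open('second.pkl','wb'))
for n in cs: cv2.imwrite(f'pics/{n}1.png',cs[n]['color'][:,:,::-1])
s=ctrl.sense();print(s['joints'],s['eef_pos'])
```

```text
[ 1.36138527e+01  2.95476727e+01  7.43816512e+01  9.61542636e-03
  7.60698493e+01 -1.23673633e+02] [0.60703493 0.20838884 0.250516  ]
```

View pics/wrist1.png

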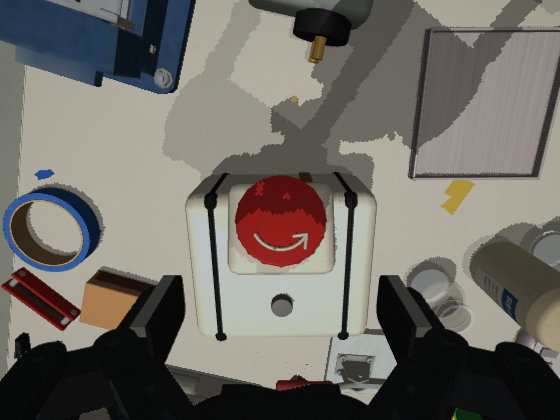

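View pics/side1.png

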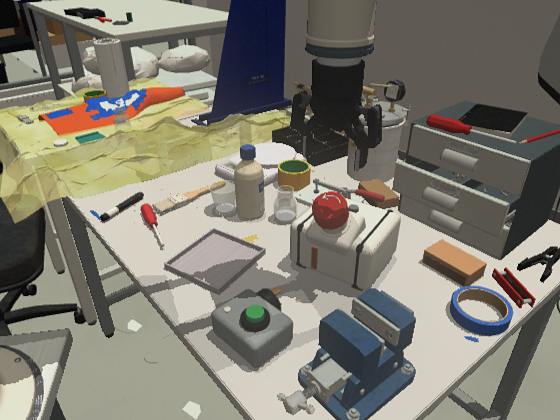

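```bash
cat >> fit.py <<'E'
def redmask(c,box):
    hsv=cv2.cvtColor(np.ascontiguousarray(c['color']),cv2.COLOR_RGB2HSV).astype(int); H,S,V=hsv[...,0],hsv[...,1],hsv[...,2]
    m=((H<10)|(H>168))&(S>90)&(V>40); b=np.zeros_like(m); b[box[1]:box[3],box[0]:box[2]]=1; m&=b
    n,l,st,ce=cv2.connectedComponentsWithStats(m.astype(np.uint8)); k=1+np.argmax(st[1:,4]); m=(l==k).astype(np.uint8)
    cc,_=cv2.findContours(m,0,1); h=cv2.convexHull(max(cc,key=cv2.contourArea)); mm=np.zeros_like(m); cv2.fillPoly(mm,[h],1); return mm
def fitcap(cs,boxes,p0,yaw=None,tilt=np.radians(25.8)):
    E_={n:edge(redmask(cs[n],boxes[n])) for n in boxes}
    f=lambda p: np.concatenate([np.array(resid(hullpoly(proj(cs[n],cyl(p,tilt))),E_[n]))/np.sqrt(len(E_[n])) for n in boxes])
    if yaw is None: return least_squares(f,p0,x_scale=[.01,.01,.01,.3],diff_step=1e-3)
    return least_squares(lambda q:f([*q,yaw]),p0[:3],x_scale=.01,diff_step=1e-3)
E
python3 - <<'E'
from fit import *
import pickle
cs=pickle.load(open('second.pkl','rb'))
B={'scene':(315,160,365,205),'side':(305,180,355,238),'wrist':(225,165,340,275)}
p0=[.6095,.2068,.157,np.radians(-133)]
for sel in (['scene','side','wrist'],['wrist'],['side'],['scene'],['scene','side']):
    r=fitcap(cs,{k:B[k] for k in sel},p0); print(sel,np.round(r.x[:3],4),np.degrees(r.x[3]).round(1),'rms px',np.sqrt(2*r.cost/len(sel)).round(2))
w=cs['wrist']; c=[(211,203),(350,200),(219,337),(344,337)]
P=[onplane(w,u,.103) for u in c]; print(np.round(P,3))
for a,b in ((0,2),(1,3)):
    d=P[b]-P[a]; print(np.degrees(np.arctan2(d[1],d[0])))
d=P[1]-P[0];print(np.degrees(np.arctan2(d[1],d[0])))
p=proj(w,cyl([.6095,.2068,.157,np.radians(-133)])); im=w['color'][:,:,::-1].copy(); cv2.polylines(im,[hullpoly(p).astype(np.int32)],True,(0,255,0),1); cv2.imwrite('pics/w1o.png',im[140:300,200:380].repeat(4,0).repeat(4,1)[:600,:720])
E
```

```text
['scene', 'side', 'wrist'] [0.6092 0.2066 0.1563] -142.3 rms px 0.52
['wrist'] [0.6086 0.2076 0.1553] -130.3 rms px 0.35
['side'] [0.6121 0.2143 0.1522] -135.3 rms px 0.44
['scene'] [0.6203 0.2116 0.1434] -134.5 rms px 0.36
['scene', 'side'] [0.6098 0.2073 0.1562] -137.4 rms px 0.52
[[0.654 0.169 0.103]
 [0.566 0.247 0.103]
 [0.748 0.269 0.103]
 [0.659 0.352 0.103]]
46.56459512829353
48.441564840968304
138.3596631198784
```

View pics/w1o.png

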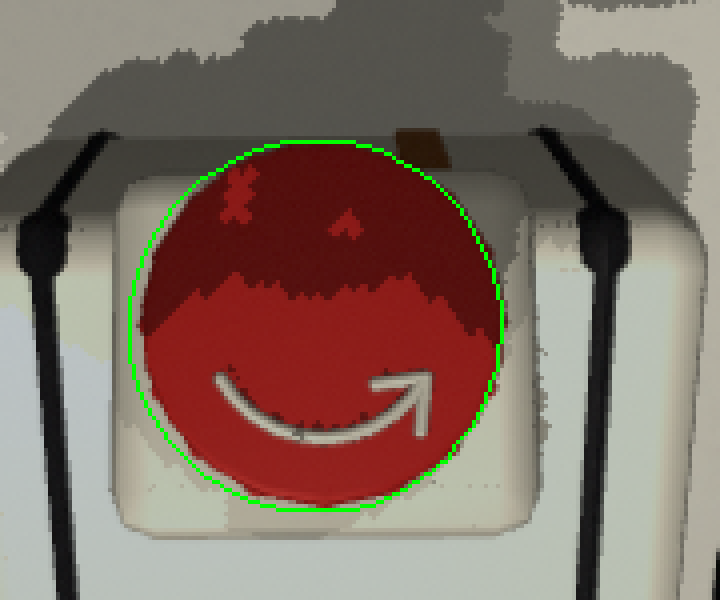

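Run:
```python
from fit import *
import pickle
w=pickle.load(open('second.pkl','rb'))['wrist']
T=np.linalg.inv(np.array(w['T_tool_cam']));K=np.array(w['intrinsics'])
for x in (0.0,.004,.010,.017,.02):
    for z in (-.011,.011):
        q=T[:3,:3]@np.array([x,-.0425,z])+T[:3,3]; u=K@q; print(x,z,(u[:2]/u[2]).round(1))
im=w['color'][:,:,::-1]; cv2.imwrite('pics/fing.png',im[260:400,60:260].repeat(4,0).repeat(4,1)[:560,:800])
```

```text
0.0 -0.011 [179.6 275.7]
0.0 0.011 [184.4 319.8]
0.004 -0.011 [182.2 271. ]
0.004 0.011 [186.8 314.2]
0.01 -0.011 [185.9 264.4]
0.01 0.011 [190.2 306.4]
0.017 -0.011 [189.9 257.3]
0.017 0.011 [193.8 297.9]
0.02 -0.011 [191.5 254.4]
0.02 0.011 [195.3 294.5]
```

View pics/fing.png

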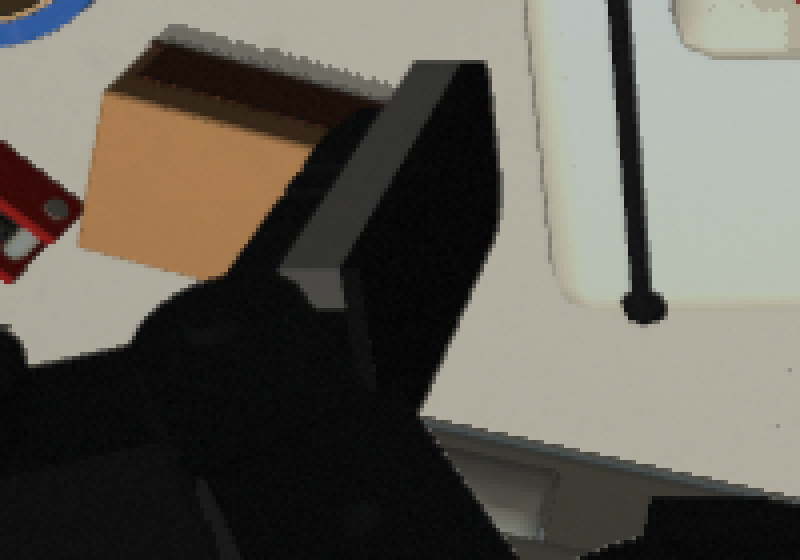

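Request:
arm_command:
  increments:
    - [[0.02, -0.002, 0], 6]
    - [[0.045, -0.002, 0], 12]
    - [[0.07, -0.002, 0], 18]
    - [[0.09, -0.002, 0], 20]
    - [[0.098, -0.002, 0], 20]
    - [[0.098, -0.002, 0], 20]
    - [[0.098, -0.002, 0], 20]

```text
time: 3.38
eef_pos: [0.6092, 0.2068, 0.1531]
tool_rot: [[0.0, -0.46, 0.888], [0.0, 0.888, 0.46], [-1.0, -0.0, 0.0]]
ft_force: [0.4, 0.2, -0.4]
finger_gap: 0.0852
```

Request:
arm_command:
  increments:
    - [[0, 0, 0], 0]
    - [[0, 0, 0], 0]
    - [[0, 0, 0], 0]
    - [[0, 0, 0], 0]
    - [[0, 0, 0], 0]
    - [[0, 0, 0], 0]
    - [[0, 0, 0], 0]
    - [[0, 0, 0], 0]
  grip: 0.5
  force: 60

```text
time: 4.05
eef_pos: [0.6097, 0.2067, 0.1537]
tool_rot: [[0.002, -0.458, 0.889], [0.001, 0.889, 0.458], [-1.0, -0.0, 0.002]]
ft_force: [-1.9, 2.5, 7.1]
finger_gap: 0.0604
```

```bash
cat > look.py <<'E'
from fit import *
import sys,pickle
k=sys.argv[1]; ns=sys.argv[2:] or ['wrist','side']
cs={n:shot(n) for n in ns}; pickle.dump(cs,open(f'look{k}.pkl','wb'))
tiles=[]
for n in ns:
    im=cs[n]['color'][:,:,::-1]
    if n=='wrist': cr=im[120:420,100:460]
    elif n=='side': cr=im[130:290,240:432]
    else: cr=im[140:260,260:404]
    tiles.append(cv2.resize(cr,(int(cr.shape[1]*400/cr.shape[0])*1,400),interpolation=2)[:,:480])
o=np.hstack(tiles); f=min(1,800/o.shape[1]); o=cv2.resize(o,None,fx=f,fy=f); cv2.imwrite(f'pics/look{k}.png',o)
s=ctrl.sense(); print(s['time'],np.round(s['eef_pos'],4),np.round(s['ft_force'],1),round(s['finger_gap'],4),np.round(s['joints'],1), 'yaw',np.degrees(np.arctan2(s['tool_rot'][1][1],s['tool_rot'][0][1])).round(1))
E
python3 look.py a
```

```text
4.15 [0.6097 0.2067 0.1537] [-2.9  3.   7.2] 0.0599 [  13.4   35.2   80.3    0.    64.3 -103.9] yaw 117.3
```

View pics/looka.png

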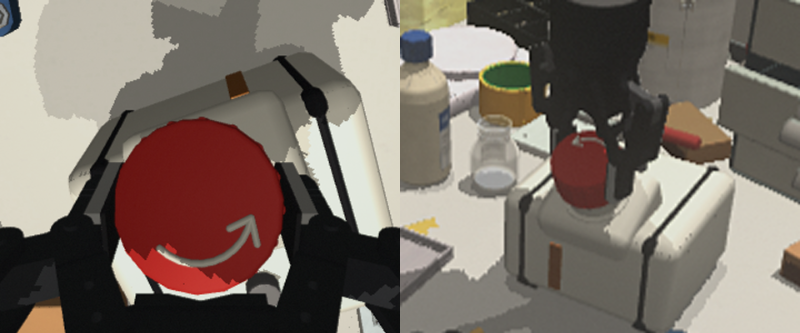

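Request:
arm_command:
  increments:
    - [[0.0025, 0.0004, 0.001], 0]
    - [[0.005, 0.0008, 0.002], 0]
    - [[0.007, 0.001, 0.003], 0]
    - [[0.0075, 0.001, 0.0033], 0]
    - [[0.0075, 0.001, 0.0033], 0]
    - [[0.0075, 0.001, 0.0033], 0]

```text
time: 4.65
eef_pos: [0.6116, 0.2087, 0.148]
tool_rot: [[0.002, -0.458, 0.889], [0.001, 0.889, 0.458], [-1.0, -0.0, 0.002]]
ft_force: [-16.0, -4.3, 36.9]
finger_gap: 0.0601
```

```bash
python3 look.py b
```

```text
4.75 [0.6116 0.2087 0.1481] [-15.7  -3.9  37.5] 0.06 [  13.6   35.8   80.2    0.    63.9 -103.7] yaw 117.3
```

View pics/lookb.png

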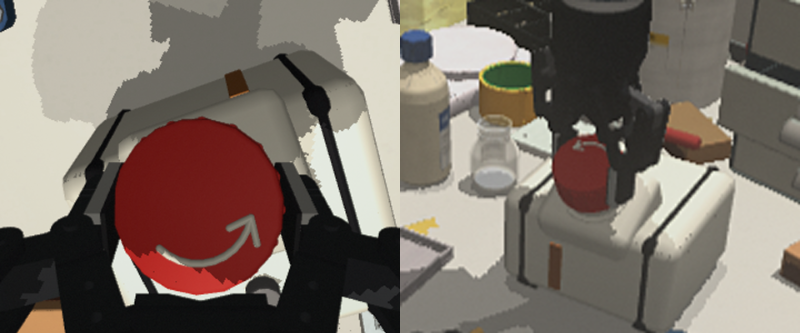

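Request:
arm_command:
  increments:
    - [[-0.0006, 0, -0.0003], -4]
    - [[-0.0006, 0, -0.0003], -9]
    - [[-0.0006, 0, -0.0003], -14]
    - [[-0.0006, 0, -0.0003], -19]
    - [[-0.0006, 0, -0.0003], -24]
    - [[-0.0006, 0, -0.0003], -29]
    - [[-0.0006, 0, -0.0003], -34]
    - [[-0.0006, 0, -0.0003], -39]
    - [[-0.0006, 0, -0.0003], -40]
    - [[-0.0006, 0, -0.0003], -40]

```text
time: 5.58
eef_pos: [0.6111, 0.2105, 0.1469]
tool_rot: [[0.001, -0.923, 0.385], [0.003, 0.385, 0.923], [-1.0, 0.0, 0.003]]
ft_force: [-10.0, 15.2, 9.9]
finger_gap: 0.059
```

```bash
python3 look.py c; python3 -c "
from plant import ctrl; s=ctrl.sense(); print(s['moment'],s['tau'])"
```

```text
5.6833 [0.6111 0.2105 0.147 ] [-9.  15.7 11.7] 0.059 [  13.6   35.9   80.2    0.2   63.8 -143.7] yaw 157.3
[ 2.07459147  0.56258928 -0.88066376] [-10.76385498 -87.66136408 -32.84316301  -4.82652739  -1.08876597
  -1.00003727]
```

View pics/lookc.png

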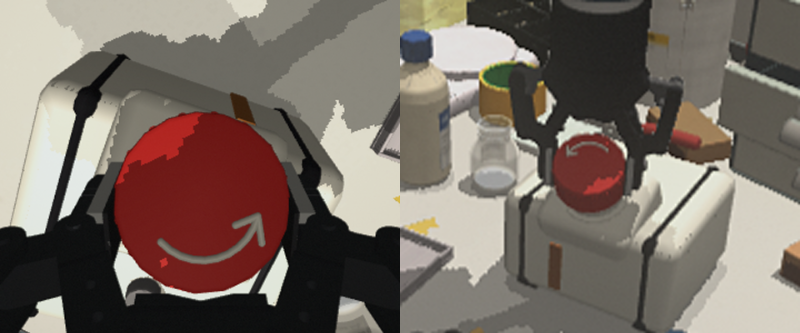

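Request:
arm_command:
  increments:
    - [[-0.003, 0.0005, -0.0013], 0]
    - [[-0.006, 0.001, -0.0027], 0]
    - [[-0.006, 0.001, -0.0027], 0]

```text
time: 5.93
eef_pos: [0.6099, 0.2087, 0.15]
tool_rot: [[0.001, -0.922, 0.386], [0.004, 0.386, 0.922], [-1.0, 0.001, 0.004]]
ft_force: [10.5, 22.1, -33.0]
finger_gap: 0.0583
```

Request:
arm_command:
  increments:
    - [[0, 0, 0], 0]
    - [[0, 0, 0], 0]
    - [[0, 0, 0], 0]
    - [[0, 0, 0], 0]
  grip: 0.95

```text
time: 6.27
eef_pos: [0.6096, 0.2063, 0.152]
tool_rot: [[0.001, -0.922, 0.387], [0.0, 0.387, 0.922], [-1.0, -0.001, 0.0]]
ft_force: [0.5, -0.4, -0.0]
finger_gap: 0.0812
```

Request:
arm_command:
  increments:
    - [[0, 0, 0], 7]
    - [[0, 0, 0], 14]
    - [[0, 0, 0], 21]
    - [[0, 0, 0], 28]
    - [[0, 0, 0], 35]
    - [[0, 0, 0], 42]
    - [[0, 0, 0], 48]
    - [[0, 0, 0], 48]
    - [[0, 0, 0], 48]

```text
time: 7.02
eef_pos: [0.6095, 0.2063, 0.1517]
tool_rot: [[0.0, -0.333, 0.943], [0.0, 0.943, 0.333], [-1.0, -0.0, 0.0]]
ft_force: [0.4, 0.0, 0.6]
finger_gap: 0.0812
```

```bash
python3 look.py d
```

```text
7.1167 [0.6095 0.2063 0.1515] [-0.5 -0.1 -0. ] 0.0807 [ 13.4  35.4  80.4  -0.   64.2 -96.1] yaw 109.5
```

View pics/lookd.png

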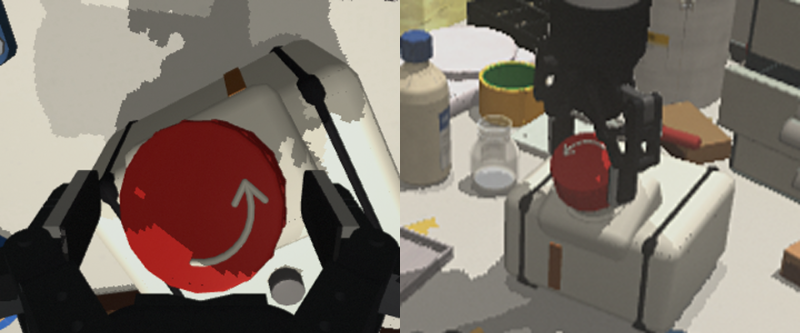

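```bash
cat > ang.py <<'E'
from fit import *
import pickle,sys
def rect(w,c,yaw=np.radians(-132.5),tilt=np.radians(25.8)):
    d=np.array([np.cos(yaw),np.sin(yaw),0]);a=np.sin(tilt)*d+np.cos(tilt)*np.array([0,0,1]);yv=np.cross([0,0,1],d);xv=np.cross(yv,a)
    g=np.linspace(-.028,.028,200); U,V=np.meshgrid(g,g)
    P=np.array(c)+.016*a+U[...,None]*xv+V[...,None]*yv
    uv=proj(w,P.reshape(-1,3)).reshape(200,200,2).astype(np.float32)
    im=cv2.remap(np.ascontiguousarray(w['color']),uv[...,0],uv[...,1],cv2.INTER_LINEAR)
    hsv=cv2.cvtColor(im,cv2.COLOR_RGB2HSV)
    m=(hsv[...,1]<110)&(hsv[...,2]>80)&(np.hypot(U,V)<.024)
    return im,m,U,V
def pol(m,U,V):
    th=np.degrees(np.arctan2(V[m],U[m])); z=np.exp(1j*np.radians(th)).mean(); return np.degrees(np.angle(z)),m.sum()
if __name__=='__main__':
    A=rect(pickle.load(open('second.pkl','rb'))['wrist'],[.6088,.2072,.156]); print(pol(*A[1:]))
    tl=[A[0]]
    for f in sys.argv[1:]:
        n,dz=f.split(':'); w=pickle.load(open(f'look{n}.pkl','rb'))['wrist']; dz=float(dz)
        a=np.array([-.294,-.321,.9]); B=rect(w,np.array([.6088,.2072,.156])-dz*a); print(n,pol(*B[1:]),'delta',(pol(*B[1:])[0]-pol(*A[1:])[0]+180)%360-180); tl.append(B[0])
    cv2.imwrite('pics/ang.png',np.hstack(tl)[:,:,::-1][:,:800])
E
python3 ang.py a:0 c:.007 d:0
```

```text
(np.float64(-165.49162255056513), np.int64(1606))
a (np.float64(-165.69000060361293), np.int64(1668)) delta -0.19837805304780431
c (np.float64(-133.73992069080109), np.int64(1856)) delta 31.75170185976404
d (np.float64(-129.5125992687988), np.int64(1546)) delta 35.97902328176633
```

View pics/ang.png

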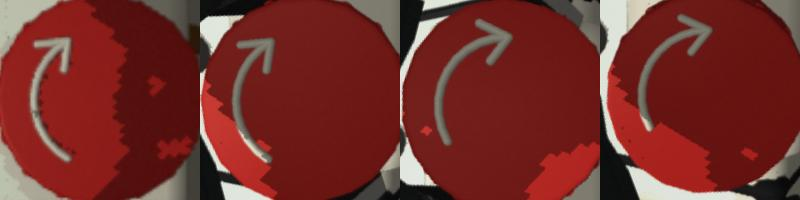

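Request:
arm_command:
  increments:
    - [[0, 0.001, 0], 0]
    - [[0, 0.001, 0], 0]
    - [[0, 0.001, 0], 0]
    - [[0, 0.001, 0], 0]
    - [[0, 0.001, 0], 0]
    - [[0, 0.001, 0], 0]
  grip: 0.5
  force: 60

```text
time: 7.62
eef_pos: [0.6091, 0.2075, 0.152]
tool_rot: [[0.0, -0.331, 0.944], [0.0, 0.944, 0.331], [-1.0, 0.0, 0.0]]
ft_force: [-2.1, 0.8, 8.3]
finger_gap: 0.0613
```

Request:
arm_command:
  increments:
    - [[0.0025, 0.0005, 0.001], 0]
    - [[0.005, 0.001, 0.002], 0]
    - [[0.0068, 0.0014, 0.0027], 0]
    - [[0.0068, 0.0014, 0.0027], 0]
    - [[0.0068, 0.0014, 0.0027], 0]

```text
time: 8.03
eef_pos: [0.6111, 0.2088, 0.1481]
tool_rot: [[0.002, -0.331, 0.944], [-0.001, 0.944, 0.331], [-1.0, -0.001, 0.001]]
ft_force: [-18.4, -13.1, 51.8]
finger_gap: 0.0617
```

Request:
arm_command:
  increments:
    - [[-0.0008, 0, -0.0003], -4]
    - [[-0.0008, 0, -0.0003], -9]
    - [[-0.0008, 0, -0.0003], -14]
    - [[-0.0008, 0, -0.0003], -19]
    - [[-0.0008, 0, -0.0003], -24]
    - [[-0.0008, 0, -0.0003], -29]
    - [[-0.0008, 0, -0.0003], -34]
    - [[-0.0008, 0, -0.0003], -37]
    - [[-0.0008, 0, -0.0003], -37]

```text
time: 8.78
eef_pos: [0.6122, 0.2106, 0.1473]
tool_rot: [[0.004, -0.834, 0.551], [0.002, 0.551, 0.834], [-1.0, -0.002, 0.004]]
ft_force: [-1.0, 6.2, 17.7]
finger_gap: 0.0594
```

```bash
python3 look.py e; python3 ang.py d:0 e:.0065;  python3 -c "
from plant import ctrl; s=ctrl.sense(); print(s['moment'])"
```

```text
8.8833 [0.6121 0.2106 0.1472] [-2.1  6.1 17.8] 0.059 [ 1.370e+01  3.590e+01  8.020e+01  1.000e-01  6.370e+01 -1.327e+02] yaw 146.4
(np.float64(-165.49162255056513), np.int64(1606))
d (np.float64(-129.5125992687988), np.int64(1546)) delta 35.97902328176633
e (np.float64(-102.6966053297748), np.int64(1778)) delta 62.79501722079033
[0.93261175 0.06184497 0.0670439 ]
```

View pics/looke.png

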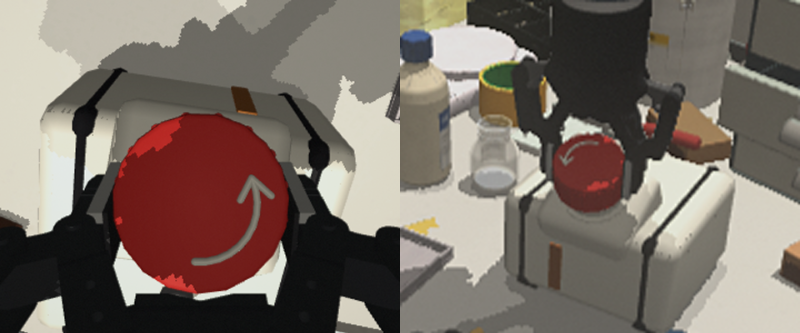

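Request:
arm_command:
  increments:
    - [[0, 0, 0], -3]
    - [[0, 0, 0], -6]
    - [[0, 0, 0], -9]
    - [[0, 0, 0], -9]

```text
time: 9.22
eef_pos: [0.6119, 0.2107, 0.1476]
tool_rot: [[0.003, -0.91, 0.414], [0.002, 0.414, 0.91], [-1.0, -0.002, 0.003]]
ft_force: [-6.4, 6.6, 23.9]
finger_gap: 0.0588
```

```bash
python3 look.py f; python3 ang.py e:.007 f:.007;  python3 -c "
from plant import ctrl; s=ctrl.sense(); print(s['moment'])"
```

```text
9.3167 [0.6118 0.2108 0.1476] [-5.9  6.6 23.5] 0.0589 [ 1.370e+01  3.580e+01  8.020e+01  1.000e-01  6.380e+01 -1.417e+02] yaw 155.4
(np.float64(-165.49162255056513), np.int64(1606))
e (np.float64(-102.96178630028383), np.int64(1789)) delta 62.52983625028128
f (np.float64(-95.40531672723867), np.int64(1866)) delta 70.08630582332646
[ 1.12740367  0.5470686  -0.09228295]
```

Request:
arm_command:
  increments:
    - [[-0.0015, 0.0002, -0.0007], 0]
    - [[-0.003, 0.0004, -0.0014], 0]
    - [[-0.0045, 0.0007, -0.0021], 0]
    - [[-0.006, 0.0009, -0.0028], 0]
    - [[-0.006, 0.0009, -0.0028], 0]
    - [[-0.006, 0.0009, -0.0028], 0]

```text
time: 9.82
eef_pos: [0.6104, 0.2088, 0.1527]
tool_rot: [[0.004, -0.909, 0.417], [0.003, 0.417, 0.909], [-1.0, -0.003, 0.004]]
ft_force: [2.1, 10.8, 6.9]
finger_gap: 0.059
```

```bash
python3 look.py g; python3 ang.py f:.007 g:0;  python3 -c "
from plant import ctrl; s=ctrl.sense(); print(s['moment'])"
```

```text
9.9167 [0.6104 0.2088 0.1527] [ 3.  10.7  8. ] 0.0588 [ 1.350e+01  3.530e+01  8.030e+01  1.000e-01  6.410e+01 -1.418e+02] yaw 155.3
(np.float64(-165.49162255056513), np.int64(1606))
f (np.float64(-95.40531672723867), np.int64(1866)) delta 70.08630582332646
g (np.float64(-95.6678010606701), np.int64(1823)) delta 69.82382148989501
[ 1.58430546 -0.56912619  0.00825352]
```

View pics/lookg.png

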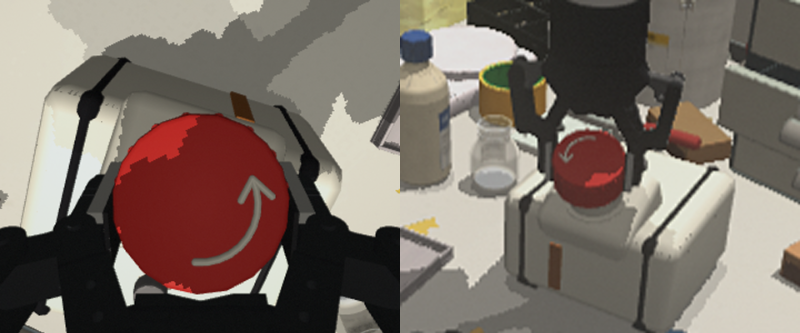

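Request:
arm_command:
  increments:
    - [[-0.001, 0.0001, -0.0005], 0]
    - [[-0.002, 0.0003, -0.0009], 0]
    - [[-0.002, 0.0003, -0.0009], 0]

```text
time: 10.17
eef_pos: [0.6099, 0.2081, 0.1544]
tool_rot: [[0.004, -0.909, 0.417], [0.003, 0.417, 0.909], [-1.0, -0.003, 0.004]]
ft_force: [6.5, 11.2, 2.6]
finger_gap: 0.0589
```

Request:
arm_command:
  increments:
    - [[0, 0, 0], 0]
    - [[0, 0, 0], 0]
    - [[0, 0, 0], 0]
  grip: 0.85

```text
time: 10.42
eef_pos: [0.608, 0.2065, 0.1533]
tool_rot: [[-0.0, -0.909, 0.418], [-0.0, 0.418, 0.909], [-1.0, 0.0, -0.0]]
ft_force: [-0.1, 0.0, -0.2]
finger_gap: 0.0724
```

```bash
python3 look.py h; python3 ang.py g:0 h:0;  python3 -c "
from plant import ctrl; s=ctrl.sense(); print(s['moment'])"
```

```text
10.5167 [0.6081 0.2065 0.1532] [-0.8 -0.4 -0.5] 0.073 [  13.4   35.2   80.4   -0.    64.4 -141.8] yaw 155.3
(np.float64(-165.49162255056513), np.int64(1606))
g (np.float64(-95.6678010606701), np.int64(1823)) delta 69.82382148989501
h (np.float64(-94.77410097564324), np.int64(1497)) delta 70.71752157492188
[ 0.04698976  0.01360348 -0.01585735]
```

View pics/lookh.png

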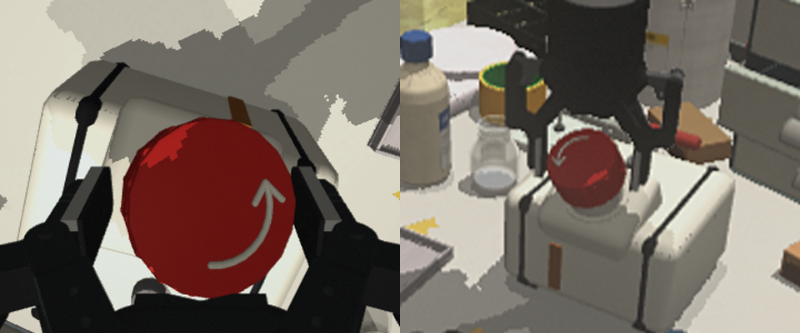

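Request:
arm_command:
  increments:
    - [[0, 0, 0], 6]
    - [[0, 0, 0], 12]
    - [[0, 0, 0], 18]
    - [[0, 0, 0], 18]
  grip: 1

```text
time: 10.85
eef_pos: [0.6082, 0.2065, 0.1533]
tool_rot: [[-0.0, -0.731, 0.683], [-0.0, 0.683, 0.731], [-1.0, 0.0, -0.0]]
ft_force: [0.4, -1.2, 0.1]
finger_gap: 0.0855
```

```bash
python3 look.py i wrist scene; python3 ang.py h:0 i:0
python3 - <<'E'
from fit import *
import pickle
cs=pickle.load(open('looki.pkl','rb'))
p0=[.608,.2065,.160,np.radians(-132.5)]
for B in ({'wrist':(200,200,380,390)},{'wrist':(200,200,380,390),'scene':(315,155,365,205)}):
    for yaw in (None,p0[3]):
        r=fitcap(cs,B,p0,yaw); print(np.round(r.x,4),np.sqrt(2*r.cost).round(2))
cv2.imwrite('pics/wi.png',np.hstack([cs['wrist']['color'][:,100:460,::-1],cs['scene']['color'][:,150:510,::-1]]))
E
```

```text
10.95 [0.6082 0.2065 0.1533] [ 0.1 -0.   0. ] 0.0854 [  13.4   35.2   80.4   -0.    64.4 -124. ] yaw 137.5
(np.float64(-165.49162255056513), np.int64(1606))
h (np.float64(-94.77410097564324), np.int64(1497)) delta 70.71752157492188
i (np.float64(-95.90133810725904), np.int64(1467)) delta 69.59028444330607
[ 0.6063  0.2057  0.1547 -2.5006] 0.65
[0.6059 0.2064 0.1544] 0.72
[ 0.6064  0.2052  0.1551 -2.5977] 1.1
[0.6059 0.2063 0.1546] 1.35
```

View pics/wi.png

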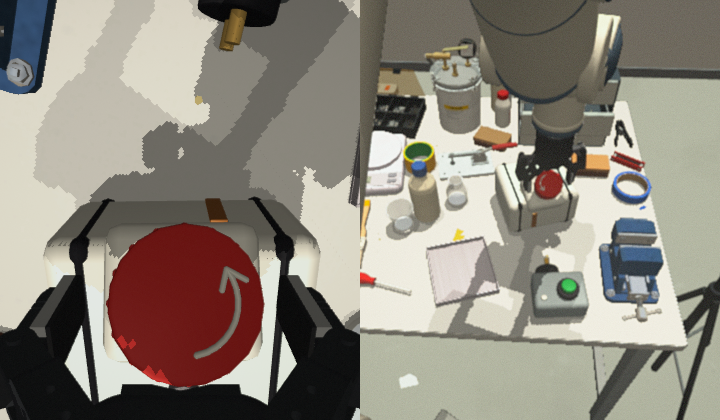

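Request:
arm_command:
  increments:
    - [[0, 0.001, -0.002], 0]
    - [[0, 0.001, -0.002], 0]
    - [[0, 0.001, -0.002], 0]
    - [[0, 0.001, -0.002], 0]
    - [[0, 0.001, -0.002], 0]
    - [[0, 0.001, -0.002], 0]
    - [[0, 0.001, -0.002], 0]
    - [[0, 0.001, -0.002], 0]
  grip: 0.5
  force: 50

```text
time: 11.62
eef_pos: [0.6061, 0.2058, 0.1534]
tool_rot: [[-0.0, -0.735, 0.679], [-0.0, 0.679, 0.735], [-1.0, 0.0, -0.0]]
ft_force: [-4.2, -0.9, 4.0]
finger_gap: 0.0603
```

Request:
arm_command:
  increments:
    - [[-0.003, 0, -0.0014], 0]
    - [[-0.006, 0, -0.0029], 0]
    - [[-0.01, 0, -0.0048], 0]
    - [[-0.015, 0, -0.0072], 0]
    - [[-0.02, 0, -0.0096], 0]
    - [[-0.025, 0, -0.012], 0]
    - [[-0.03, 0, -0.0145], 0]
    - [[-0.035, 0, -0.017], 0]
    - [[-0.04, 0, -0.0195], 0]
    - [[-0.04, 0, -0.0195], 0]

```text
time: 12.45
eef_pos: [0.5931, 0.1912, 0.1946]
tool_rot: [[0.001, -0.734, 0.679], [0.0, 0.679, 0.734], [-1.0, -0.001, 0.001]]
ft_force: [0.8, 0.6, 0.4]
finger_gap: 0.0603
```

```bash
python3 look.py j wrist side
```

```text
12.55 [0.593  0.1915 0.1936] [-0.3 -0.2 -1.2] 0.0603 [  12.4   31.2   81.1    0.    67.7 -124.9] yaw 137.3
```

View pics/lookj.png

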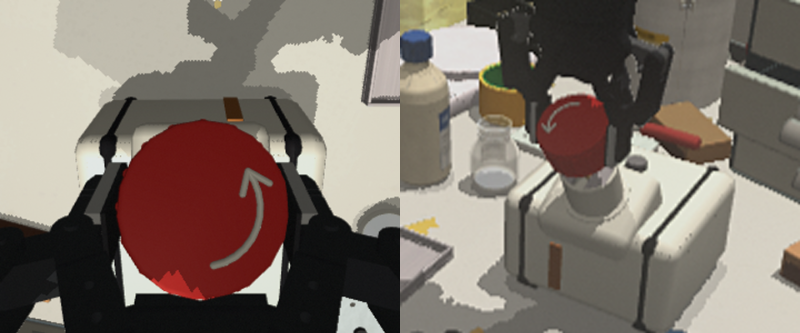

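Request:
arm_command:
  increments:
    - [[-0.015, 0.005, -0.002], 0]
    - [[-0.025, 0.02, -0.006], 0]
    - [[-0.025, 0.045, -0.013], 0]
    - [[-0.02, 0.07, -0.021], 0]
    - [[-0.01, 0.1, -0.03], 0]
    - [[0.005, 0.13, -0.039], 0]
    - [[0.02, 0.16, -0.048], 0]
    - [[0.035, 0.185, -0.055], 0]
    - [[0.05, 0.203, -0.06], 0]
    - [[0.06, 0.211, -0.062], 0]
    - [[0.06, 0.211, -0.062], 0]
    - [[0.06, 0.211, -0.062], 0]

```text
time: 13.55
eef_pos: [0.3953, 0.2895, 0.1336]
tool_rot: [[-0.0, -0.735, 0.678], [-0.0, 0.678, 0.735], [-1.0, 0.0, -0.0]]
ft_force: [-0.4, 0.5, 0.0]
finger_gap: 0.0602
```

```bash
python3 look.py k wrist side
python3 - <<'E'
from fit import *
import pickle
cs=pickle.load(open('lookk.pkl','rb'))
for n in cs:cv2.imwrite(f'pics/k_{n}.png',cs[n]['color'][:,:,::-1])
s=cs['wrist']['state']; p0=[*s['eef_pos'],np.radians(-132.5)]; p0[2]+=.002
R=np.array(s['tool_rot'])
for t in (15,20,26,32):
    r=fitcap(cs,{'wrist':(180,190,385,400)},p0,p0[3],np.radians(t)); print(t,np.round(r.x,4),'tool',np.round(R.T@(r.x[:3]-s['eef_pos']),4),np.sqrt(2*r.cost).round(2))
# tray prediction overlay
for n in cs:
    im=cs[n]['color'][:,:,::-1].copy()
    for z in (.014,.003):
        q=proj(cs[n],np.array([[.504,.304,z],[.405,.192,z],[.304,.283,z],[.403,.400,z]])); cv2.polylines(im,[q.astype(np.int32)],True,(0,255,0),1)
    cv2.imwrite(f'pics/k_{n}.png',im)
E
```

```text
13.65 [0.3968 0.2893 0.1342] [ 0.4 -0.1 -0.3] 0.0603 [  29.1   26.7  103.3   -0.    49.9 -108.1] yaw 137.3
15 [0.3949 0.2896 0.1344] tool [-0.0009  0.0004 -0.0002] 1.49
20 [0.3946 0.2893 0.1347] tool [-0.0011  0.0004 -0.0006] 0.99
26 [0.3955 0.2902 0.1342] tool [-0.0006  0.0004  0.0007] 0.66
32 [0.3963 0.2911 0.1341] tool [-0.0005  0.0004  0.0019] 0.53
```

View pics/k_wrist.png

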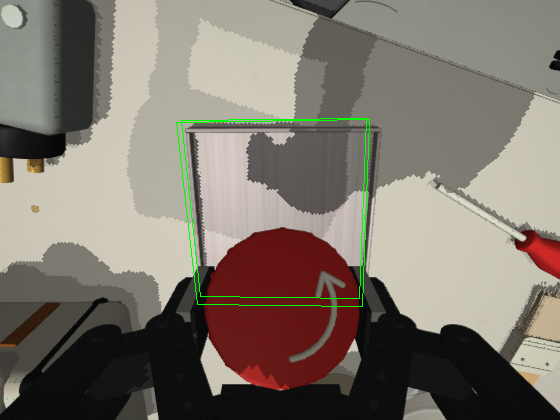

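View pics/k_side.png

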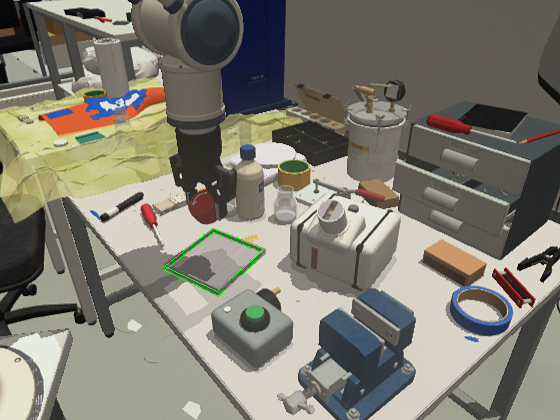

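Request:
arm_command:
  increments:
    - [[0.02, 0.002, 0.001], 0]
    - [[0.045, 0.003, 0.002], 0]
    - [[0.07, 0.003, 0.002], 0]
    - [[0.088, 0.003, 0.002], 0]
    - [[0.096, 0.003, 0.002], 0]
    - [[0.098, 0.003, 0.002], 0]
    - [[0.098, 0.003, 0.002], 0]
  grip: 0.5
  force: 25

```text
time: 14.23
eef_pos: [0.3957, 0.2926, 0.0357]
tool_rot: [[0.0, -0.734, 0.679], [0.0, 0.679, 0.734], [-1.0, -0.0, 0.0]]
ft_force: [-1.2, 0.2, -0.1]
finger_gap: 0.0603
```

```bash
python3 look.py l wrist side
python3 - <<'E'
from fit import *
import pickle
cs=pickle.load(open('lookl.pkl','rb'))
im=np.hstack([cs['wrist']['color'][:,100:460,::-1],cv2.resize(cs['side']['color'][190:310,150:270,::-1],(420,420),interpolation=2)])
cv2.imwrite('pics/l2.png',im)
E
```

```text
14.3333 [0.3958 0.2929 0.0364] [ 0.8 -0.6 -0. ] 0.0602 [  29.5   36.7  107.2   -0.    36.  -107.7] yaw 137.2
```

View pics/l2.png

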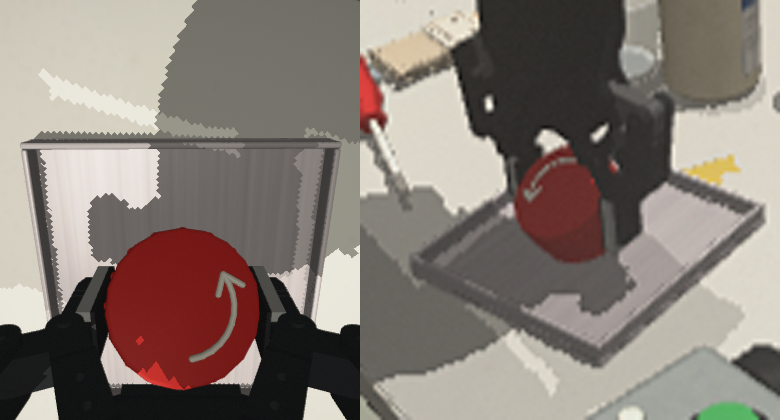

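Request:
arm_command:
  increments:
    - [[0.003, 0, 0], 0]
    - [[0.006, 0, 0], 0]
    - [[0.0072, 0, 0.0013], 0]
    - [[0.0085, 0, 0.0027], 0]
    - [[0.01, 0, 0.0042], 0]
    - [[0.0115, 0, 0.0056], 0]
    - [[0.0115, 0, 0.0056], 0]

```text
time: 14.92
eef_pos: [0.3993, 0.2973, 0.024]
tool_rot: [[0.001, -0.735, 0.679], [0.001, 0.679, 0.735], [-1.0, -0.0, 0.001]]
ft_force: [0.4, 0.4, 5.8]
finger_gap: 0.06
```

```bash
cat > look2.py <<'E'
from fit import *
import sys
k=sys.argv[1]
cs={n:shot(n) for n in ['wrist','side']}
im=np.hstack([cs['wrist']['color'][:,100:460,::-1],cv2.resize(cs['side']['color'][190:310,150:270,::-1],(420,420),interpolation=2)])
cv2.imwrite(f'pics/{k}.png',im); s=ctrl.sense(); print(s['time'],s['eef_pos'],s['ft_force'],s['moment'],s['finger_gap'])
E
python3 look2.py m2
```

```text
15.0167 [0.3992354  0.29717174 0.0241003 ] [-0.69719382  0.68535335  4.97237413] [ 0.10067419  0.11549113 -0.02606897] 0.06003042913122128
```

View pics/m2.png

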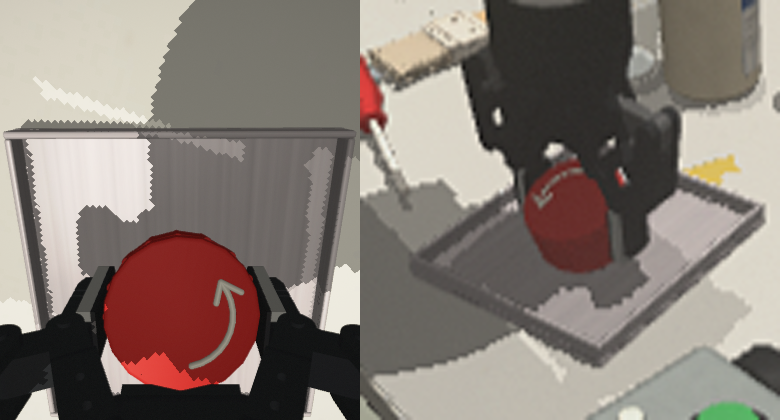

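Cap is tilting back towards flat with about 5 N of contact force; the rest of the arc follows.

Request:
arm_command:
  increments:
    - [[0.0015, 0, 0.0013], 0]
    - [[0.0032, 0, 0.0026], 0]
    - [[0.0045, 0, 0.0035], 0]
    - [[0.0055, 0, 0.0042], 0]
    - [[0.006, 0, 0.0044], 0]
    - [[0.006, 0, 0.0044], 0]

```text
time: 15.52
eef_pos: [0.4022, 0.3004, 0.0181]
tool_rot: [[0.001, -0.734, 0.679], [0.001, 0.679, 0.734], [-1.0, -0.0, 0.001]]
ft_force: [0.0, 2.3, 6.3]
finger_gap: 0.0594
```

```bash
python3 look2.py n2
```

```text
15.6167 [0.40226374 0.30043017 0.018189  ] [-0.44450909  1.75630111  5.85647133] [ 0.1858477   0.17786984 -0.08500251] 0.06015467319050926
```

View pics/n2.png

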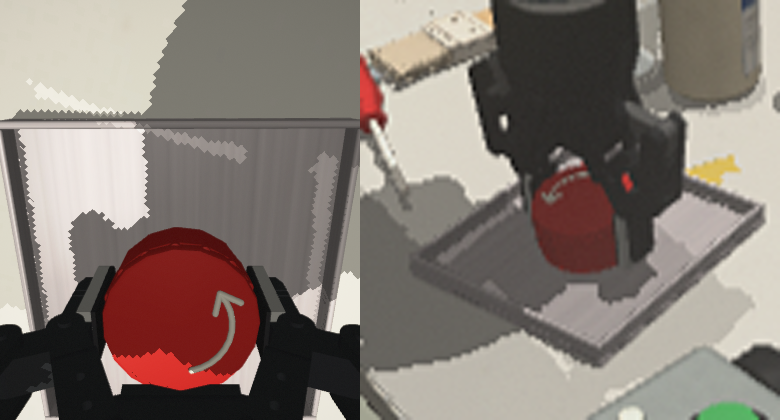

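Run:
```python
from fit import *
w=shot('wrist'); cs={'wrist':w}; s=w['state']; R=np.array(s['tool_rot'])
p0=[.402,.300,.019,np.radians(-132.8)]
for t in (-6,-3,0,3,6,10,14):
    r=fitcap(cs,{'wrist':(180,190,385,400)},p0,p0[3],np.radians(t)); print(t,np.round(r.x,4),np.sqrt(2*r.cost).round(2))
```

```text
-6 [0.4035 0.3016 0.022 ] 1.97
-3 [0.4035 0.3015 0.0214] 1.77
0 [0.4034 0.3014 0.021 ] 1.59
3 [0.4032 0.3012 0.0207] 1.42
6 [0.403  0.301  0.0205] 1.21
10 [0.4027 0.3007 0.0205] 1.03
14 [0.4024 0.3003 0.0206] 1.13
```

Request:
arm_command:
  increments:
    - [[0.001, 0, 0.001], 0]
    - [[0.0015, 0, 0.0015], 0]
    - [[0.0015, 0, 0.0015], 0]
    - [[0.0015, 0, 0.0015], 0]

```text
time: 16.0
eef_pos: [0.403, 0.3013, 0.0166]
tool_rot: [[0.0, -0.735, 0.679], [0.0, 0.679, 0.735], [-1.0, -0.0, 0.0]]
ft_force: [-1.0, 0.3, 6.3]
finger_gap: 0.0599
```

```bash
python3 look2.py o2
python3 - <<'E'
from fit import *
w=shot('wrist'); cs={'wrist':w}; s=w['state']; R=np.array(s['tool_rot'])
p0=[.402,.300,.019,np.radians(-132.8)]
for t in (-3,0,3,6,10,14):
    r=fitcap(cs,{'wrist':(180,190,385,386)},p0,p0[3],np.radians(t)); print(t,np.round(r.x,4),np.sqrt(2*r.cost).round(2))
E
```

```text
16.1 [0.40298452 0.30129283 0.01661322] [ 0.11242326 -0.22633239  5.15200031] [ 0.0009614   0.27142169 -0.03502092] 0.05986007072077462
-3 [0.404  0.3021 0.0195] 1.88
0 [0.4039 0.302  0.019 ] 1.84
3 [0.4037 0.3018 0.0188] 1.82
6 [0.4035 0.3016 0.0186] 1.78
10 [0.4032 0.3012 0.0186] 1.8
14 [0.4029 0.3009 0.0187] 1.95
```

View pics/o2.png

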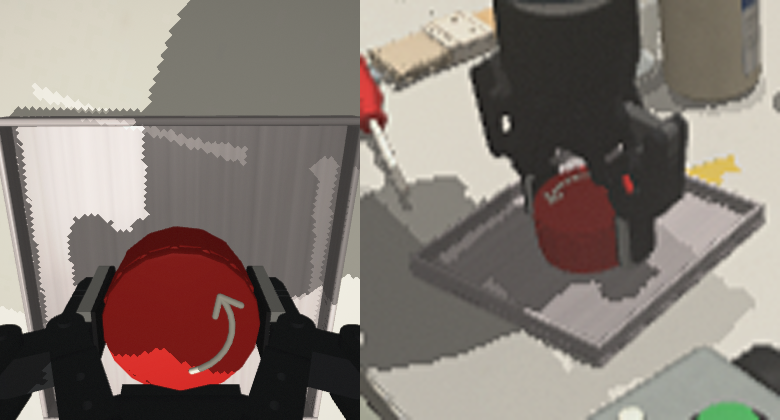

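Run:
```python
from fit import *
cs={n:shot(n) for n in ['wrist','side']}
tl=[]
for t in (0,8):
    for n in cs:
        im=cs[n]['color'][:,:,::-1]; x0,y0,s=(160,200,240) if n=='wrist' else (180,220,60)
        k=400//s if s<200 else 400/240
        th=np.radians(t); zc=.003+.016*np.cos(th)+.03*np.sin(th)
        pts=proj(cs[n],cyl([.4035,.3016,zc,np.radians(-132.8)],th))
        cr=cv2.resize(im[y0:y0+s,x0:x0+s],(400,400),interpolation=0).copy(); f=400/s
        for a in (pts[:72],pts[72:]): cv2.polylines(cr,[(((a-[x0,y0])+.5)*f).astype(np.int32)],True,(0,255,0),1)
        tl.append(cr)
o=np.vstack([np.hstack(tl[:2]),np.hstack(tl[2:])]); cv2.imwrite('pics/p.png',cv2.resize(o,(600,600)))
```

```text
(no output)
```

View pics/p.png

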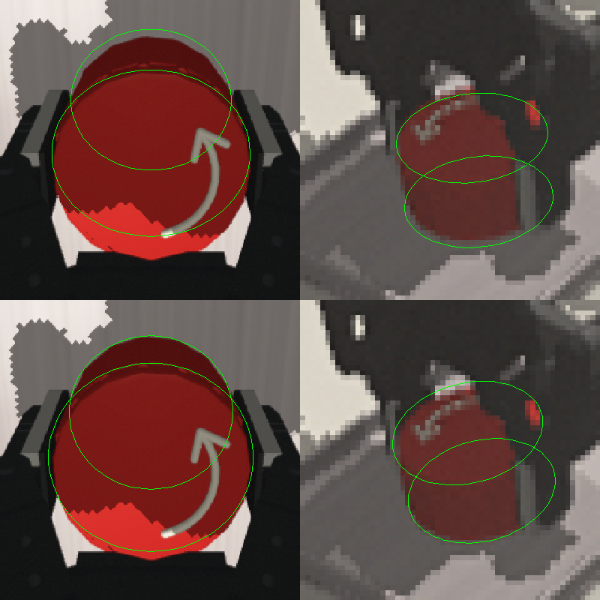

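Request:
arm_command:
  increments:
    - [[0.001, 0, 0.0007], 0]
    - [[0.002, 0, 0.0014], 0]
    - [[0.0025, 0, 0.0018], 0]
    - [[0.0025, 0, 0.0018], 0]
  force: 20

```text
time: 16.58
eef_pos: [0.4036, 0.3021, 0.0149]
tool_rot: [[-0.0, -0.735, 0.679], [-0.0, 0.679, 0.735], [-1.0, -0.0, -0.001]]
ft_force: [-6.1, -6.3, 32.7]
finger_gap: 0.0596
```

```bash
cat > ov.py <<'E'
from fit import *
import sys
c=[float(v) for v in sys.argv[2:4]]
cs={n:shot(n) for n in ['wrist','side']}
tl=[]
for t in (0,5):
    for n in cs:
        im=cs[n]['color'][:,:,::-1]; x0,y0,s=(160,200,220) if n=='wrist' else (180,220,60)
        th=np.radians(t); zc=.003+.016*np.cos(th)+.03*np.sin(th)
        pts=proj(cs[n],cyl([*c,zc,np.radians(-132.8)],th))
        cr=cv2.resize(im[y0:y0+s,x0:x0+s],(400,400),interpolation=0).copy(); f=400/s
        for a in (pts[:72],pts[72:]): cv2.polylines(cr,[(((a-[x0,y0])+.5)*f).astype(np.int32)],True,(0,255,0),1)
        tl.append(cr)
o=np.vstack([np.hstack(tl[:2]),np.hstack(tl[2:])]); cv2.imwrite(f'pics/{sys.argv[1]}.png',cv2.resize(o,(600,600)))
s=ctrl.sense(); print(s['time'],s['eef_pos'],s['ft_force'],s['moment'],s['finger_gap'])
E
python3 ov.py q .4045 .3028
```

```text
16.6833 [0.40360915 0.30209168 0.01493152] [-5.68986344 -6.24863734 32.39625374] [-1.25891369  1.16995502 -0.08835171] 0.05978669831561555
```

View pics/q.png

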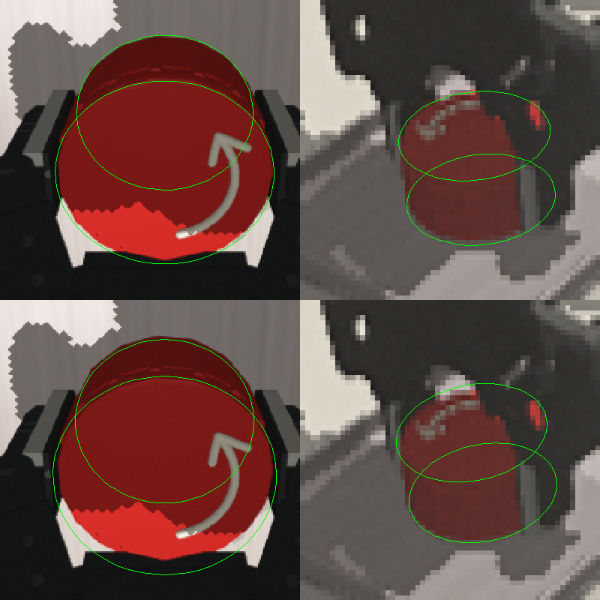

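Request:
arm_command:
  increments:
    - [[-0.0008, 0, -0.0006], 0]
    - [[-0.0012, 0, -0.0009], 0]

```text
time: 16.85
eef_pos: [0.4035, 0.3019, 0.0154]
tool_rot: [[0.0, -0.734, 0.679], [0.0, 0.679, 0.734], [-1.0, -0.0, 0.0]]
ft_force: [-0.4, 1.2, 1.4]
finger_gap: 0.0601
```

Request:
arm_command:
  increments:
    - [[0, 0, 0], 0]
    - [[0, 0, 0], 0]
    - [[0, 0, 0], 0]
  grip: 0.82

```text
time: 17.1
eef_pos: [0.4035, 0.3018, 0.0149]
tool_rot: [[-0.0, -0.734, 0.679], [-0.0, 0.679, 0.734], [-1.0, 0.0, -0.0]]
ft_force: [-0.7, 0.9, 0.3]
finger_gap: 0.0701
```

```bash
python3 ov.py r .4045 .3028
```

```text
17.2 [0.40348008 0.30177272 0.01495005] [-0.13354553  0.08875414 -0.22383003] [-0.03438976 -0.04895501  0.02941432] 0.06997963100307324
```

View pics/r.png

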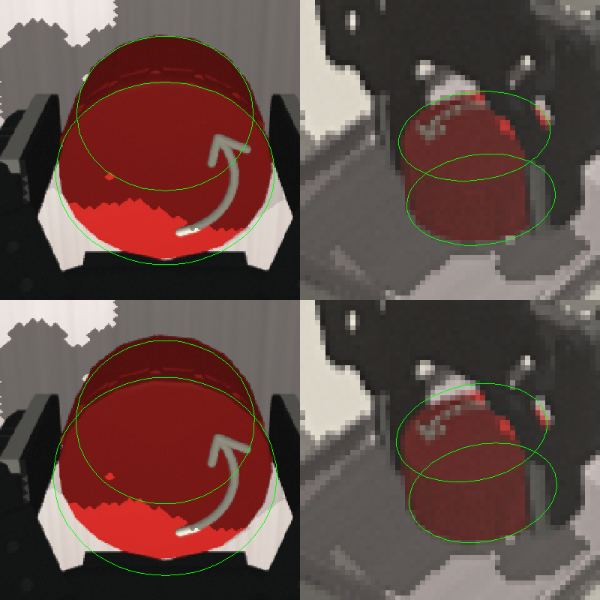

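Request:
arm_command:
  increments:
    - [[-0.005, 0, 0], 0]
    - [[-0.015, 0, 0], 0]
    - [[-0.03, 0, 0], 0]
    - [[-0.05, 0, 0], 0]
    - [[-0.08, 0, 0], 0]
    - [[-0.115, 0, 0], 0]
    - [[-0.13, 0, 0], 0]
    - [[-0.135, 0, 0], 0]
    - [[-0.135, 0, 0], 0]

```text
time: 17.95
eef_pos: [0.404, 0.3021, 0.1518]
tool_rot: [[0.003, -0.734, 0.679], [0.002, 0.679, 0.734], [-1.0, -0.001, 0.003]]
ft_force: [-0.4, 0.5, 0.4]
finger_gap: 0.07
```

Run:
```python
from fit import *
cs={n:shot(n) for n in ['wrist','side','scene']}
s=ctrl.sense(); print(s['time'],s['eef_pos'])
im=np.hstack([cs['wrist']['color'][:,60:480,::-1],cv2.resize(cs['side']['color'][190:310,150:270,::-1],(420,420),interpolation=2)]); cv2.imwrite('pics/s.png',cv2.resize(im,(800,400)))
cv2.imwrite('pics/s_scene.png',cs['scene']['color'][:,:,::-1])
# button from wrist?
for n in cs:
    try:
        r=ctrl.silhouettes('prime_button_top',cs[n]); print(n,[(round(q['score'],2),q['bbox']) for q in r])
    except Exception as e: print(e)
```

```text
18.1 [0.40291433 0.30144937 0.14922614]
wrist []
side [(0.52, [246.9, 305.4, 17.5, 15.7])]
scene [(0.65, [353.0, 276.9, 14.8, 17.6])]
```

View pics/s.png

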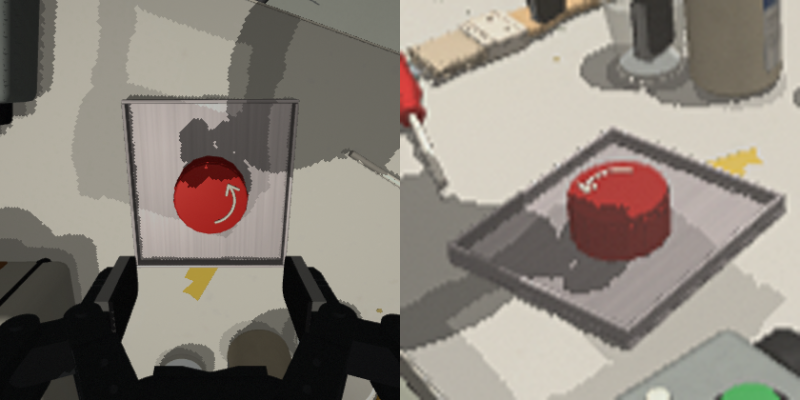

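View pics/s_scene.png

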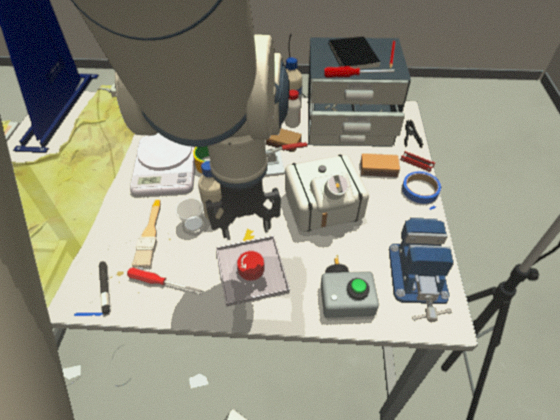

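Request:
arm_command:
  increments:
    - [[0, -0.015, -0.01], 0]
    - [[0, -0.035, -0.023], 0]
    - [[0, -0.06, -0.04], 0]
    - [[0, -0.085, -0.057], 0]
    - [[0, -0.11, -0.073], 0]
    - [[0, -0.135, -0.09], 0]
    - [[0, -0.16, -0.107], 0]
    - [[0, -0.18, -0.12], 0]
    - [[0, -0.193, -0.129], 0]
    - [[0, -0.198, -0.132], 0]
    - [[0, -0.198, -0.132], 0]
    - [[0, -0.198, -0.132], 0]
  grip: 0
  force: 40

```text
time: 19.25
eef_pos: [0.459, 0.0708, 0.1497]
tool_rot: [[-0.001, -0.734, 0.679], [0.0, 0.679, 0.734], [-1.0, 0.001, -0.0]]
ft_force: [1.2, 0.4, -0.1]
finger_gap: -0.0
```

Run:
```python
from fit import *
cs={n:shot(n) for n in ['wrist','side','scene']}
s=ctrl.sense(); print(s['time'],s['eef_pos'],s['finger_gap'],s['joints'])
for n in cs: cv2.imwrite(f'pics/t_{n}.png',cs[n]['color'][:,:,::-1])
uv=[];cc=[]
for n,b in {'scene':(335,265,385,310),'side':(235,290,275,335),'wrist':(180,150,400,400)}.items():
    try:
        m=colmask(cs[n],'green',b); q=np.argwhere(m).mean(0)[::-1]; print(n,m.sum(),q,onplane(cs[n],q,.074)); uv.append(q);cc.append(cs[n])
    except Exception as e: print(n,e)
print(tri(cc,uv)); print(proj(cs['wrist'],[.459,.070,.075]))
```

```text
19.4 [0.45897383 0.07137657 0.14993668] -0.0002448090603748972 [ 1.46244101e+00  2.35922686e+01  1.05855508e+02  9.21667443e-03
  5.05761806e+01 -1.35868140e+02]
scene 161 [358.40372671 285.10559006] [0.45782271 0.06953241 0.074     ]
side 127 [256.23622047 310.46456693] [0.46293344 0.07181555 0.074     ]
wrist 1580 [279.26582278 228.35822785] [0.45829711 0.06875401 0.074     ]
[0.46017275 0.07011853 0.07301895]
[[279.78292278 230.96272642]]
```

View pics/t_wrist.png

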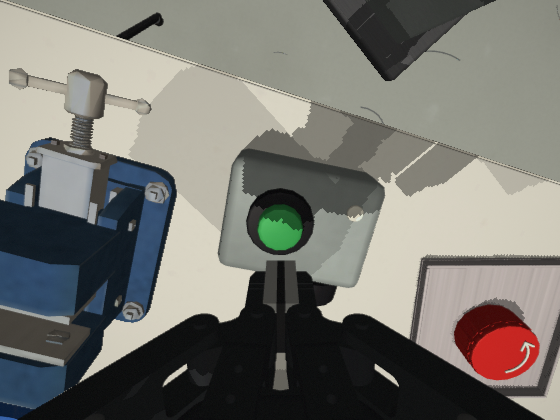

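View pics/t_side.png

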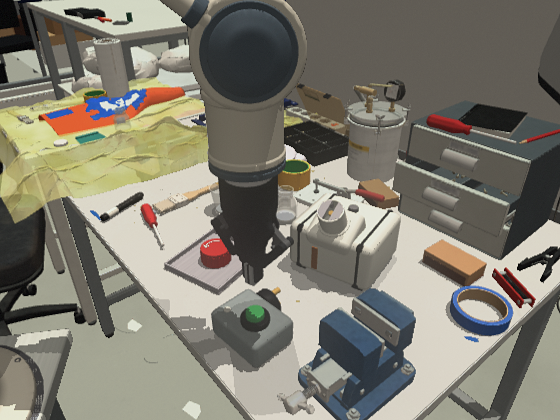

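Request:
arm_command:
  increments:
    - [[0.02, -0.001, -0.0016], 0]
    - [[0.04, -0.001, -0.0016], 0]
    - [[0.052, -0.001, -0.0016], 0]
    - [[0.055, -0.001, -0.0016], 0]
    - [[0.055, -0.001, -0.0016], 0]

```text
time: 19.82
eef_pos: [0.4584, 0.0692, 0.0945]
tool_rot: [[-0.002, -0.735, 0.678], [-0.0, 0.678, 0.735], [-1.0, 0.001, -0.001]]
ft_force: [-1.4, 0.6, 0.2]
finger_gap: -0.0002
```

Request:
arm_command:
  increments:
    - [[0.002, 0, 0], 0]
    - [[0.004, 0, 0], 0]
    - [[0.006, 0, 0], 0]
    - [[0.008, 0, 0], 0]
    - [[0.009, 0, 0], 0]
    - [[0.009, 0, 0], 0]

```text
time: 20.32
eef_pos: [0.4593, 0.0687, 0.0862]
tool_rot: [[0.001, -0.734, 0.679], [0.0, 0.679, 0.734], [-1.0, -0.001, 0.001]]
ft_force: [1.5, 3.2, 4.6]
finger_gap: -0.0001
```

Request:
arm_command:
  increments:
    - [[0.0006, 0, 0], 0]
    - [[0.0012, 0, 0], 0]
    - [[0.0012, 0, 0], 0]

```text
time: 20.57
eef_pos: [0.4595, 0.0687, 0.0857]
tool_rot: [[0.002, -0.734, 0.679], [0.0, 0.679, 0.734], [-1.0, -0.001, 0.001]]
ft_force: [-2.9, 3.6, 24.5]
finger_gap: -0.0
```

Request:
arm_command:
  increments:
    - [[0, 0, 0], 0]
    - [[0, 0, 0], 0]
    - [[0, 0, 0], 0]
    - [[0, 0, 0], 0]
    - [[0, 0, 0], 0]
    - [[0, 0, 0], 0]
    - [[0, 0, 0], 0]
    - [[0, 0, 0], 0]
    - [[0, 0, 0], 0]
    - [[0, 0, 0], 0]
    - [[0, 0, 0], 0]
    - [[0, 0, 0], 0]

```text
time: 21.57
eef_pos: [0.4595, 0.0687, 0.0857]
tool_rot: [[0.002, -0.734, 0.679], [0.0, 0.679, 0.734], [-1.0, -0.001, 0.001]]
ft_force: [-1.3, 2.8, 22.6]
finger_gap: 0.0
```

Request:
arm_command:
  increments:
    - [[0, 0, 0], 0]
    - [[0, 0, 0], 0]
    - [[0, 0, 0], 0]
    - [[0, 0, 0], 0]
    - [[0, 0, 0], 0]
    - [[0, 0, 0], 0]
    - [[0, 0, 0], 0]
    - [[0, 0, 0], 0]
    - [[0, 0, 0], 0]
    - [[0, 0, 0], 0]
    - [[0, 0, 0], 0]
    - [[0, 0, 0], 0]

```text
time: 22.57
eef_pos: [0.4594, 0.0687, 0.0857]
tool_rot: [[0.002, -0.734, 0.679], [0.0, 0.679, 0.734], [-1.0, -0.001, 0.001]]
ft_force: [-2.6, 2.5, 23.0]
finger_gap: 0.0003
```

Request:
arm_command:
  increments:
    - [[0, 0, 0], 0]
    - [[0, 0, 0], 0]
    - [[0, 0, 0], 0]
    - [[0, 0, 0], 0]
    - [[0, 0, 0], 0]
    - [[0, 0, 0], 0]
    - [[0, 0, 0], 0]
    - [[0, 0, 0], 0]

```text
time: 23.23
eef_pos: [0.4594, 0.0687, 0.0857]
tool_rot: [[0.002, -0.734, 0.679], [0.0, 0.679, 0.734], [-1.0, -0.001, 0.001]]
ft_force: [-1.6, 2.8, 22.4]
finger_gap: 0.0003
```

```bash
python3 -c "
from h import *
c=shot('side'); cv2.imwrite('pics/press.png',cv2.resize(c['color'][270:370,190:310,::-1],(720,600),interpolation=2)); s=ctrl.sense(); print(s['time'],s['eef_pos'],s['ft_force'])"
```

```text
23.2833 [0.4594073  0.068667   0.08571244] [-1.52993616  2.7694515  23.15154706]
```

Request:
arm_command:
  increments:
    - [[-0.005, 0, 0], 0]
    - [[-0.015, 0, 0], 0]
    - [[-0.035, 0, 0], 0]
    - [[-0.06, 0, 0], 0]
    - [[-0.09, 0, 0], 0]
    - [[-0.1, 0, 0], 0]
    - [[-0.1, 0, 0], 0]
    - [[-0.1, 0, 0], 0]

```text
time: 23.95
eef_pos: [0.4589, 0.0685, 0.185]
tool_rot: [[0.001, -0.734, 0.679], [-0.0, 0.679, 0.734], [-1.0, -0.001, 0.0]]
ft_force: [-0.7, -0.4, 0.1]
finger_gap: 0.0003
```

Run:
```python
from fit import *
cs={n:shot(n) for n in ['side','scene','wrist']}
for n in cs: cv2.imwrite(f'pics/u_{n}.png',cs[n]['color'][:,:,::-1])
s=ctrl.sense(); print(s['time'],s['eef_pos'],s['ft_force'])
```

```text
24.1 [0.45827316 0.06849469 0.18385654] [-0.06147249  0.39148913 -0.56720974]
```

View pics/press.png

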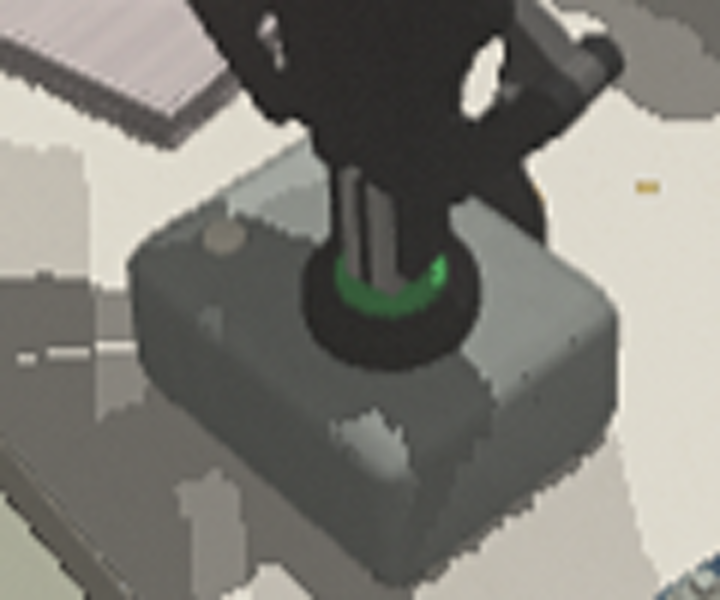

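View pics/u_side.png

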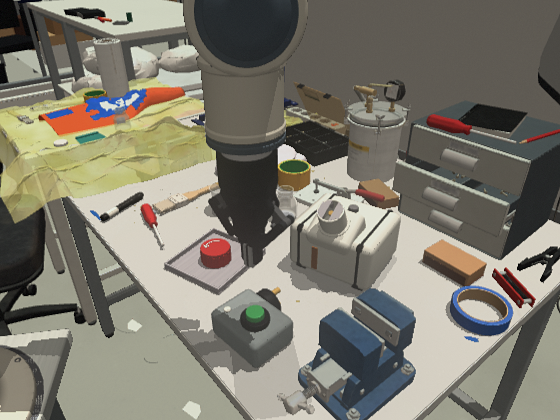

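View pics/u_scene.png

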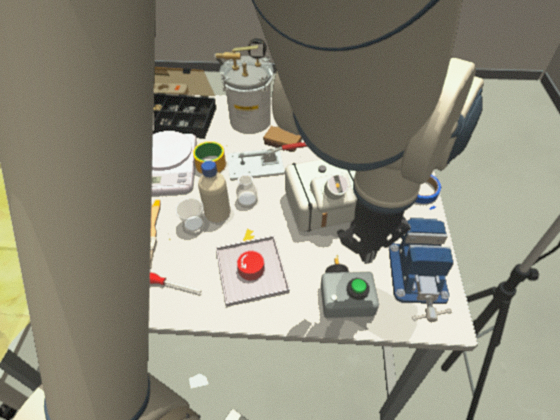

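```bash
python3 -c "
from plant import ctrl
print(ctrl.sign_off())"
```

```text
the job is handed in; nothing more can be done
None
```

I took the cap off, set it rim down in the drip tray, then pressed and released the green button, and handed the job in at about 24 s. No verdict was reported.

- **Cap removal:** The tool could not lean with the neck. I gripped the cap with the tool vertical, pressed it down along the neck and turned it anticlockwise in two goes, about 36° and then to about 70°. I eased it up, gripped it again level and lifted it about 44 mm clear of the neck.
- **Placing:** I set the leaning cap down on the edge of its rim and tipped it flat with light contact before opening the fingers. A final picture shows it upright on its rim, near the tray's centre.
- **Button:** I pressed it only after the cap was in the tray. The measured travel was about 6 mm, and the force rose to about 23 N at the stop. It stayed down for about 2.7 s and came back up when I let go.
- **Last checks:** The jar, cup and bottle show in the same places as at the start, judged by eye in the pictures. The wrist force read about zero, and the tool stood about 10 cm above where it had pressed the button.

**Less certain:**
- The wrist force reached about 56 N (limit 120 N) while pressing the cap the second time, most likely because the vertical grip jams the leaning cap on the neck. This went through the finger pads, so I do not expect the 40 N limit on the arm or gripper body to apply.
- While the cap was being set down, its tilt fits were ambiguous by a few degrees. The force then jumped to about 33 N, which I took as the cap lying flat. The picture after release agrees.

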